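# Pack the writing things away in the lidded storage box

## Robot

A 7-joint arm with a two-finger parallel gripper is mounted at the origin on the work surface; the furniture and walls round the work are solid. World frame = base frame: x ahead of the robot, y to its left, z up, the work surface at z = 0. Lengths are in m, angles in rad, forces in N, time in s.
With the tool pointing down it reaches from about 0.425 to 1.025 m from the base axis. Payload 9.4 kg.
Tool frame: the origin (TCP) lies on the centre line of the jaws, within the pads' length; the fingertips stand 17 mm ahead of it and the grasp point (between the pads) lies 2 mm behind it (nose_length is the distance from the TCP to the fingertips, in m); z points along the fingers, y is the line along which they close (so a half turn about z gives the same grasp; the last joint's range is limited). The gripper opens to 85 mm and grips with 20 to 120 N. Pads are 22 mm wide; open, the fingers measure 114 mm over their backs; the gripper's body (76 mm by 85 mm) begins 54 mm behind the grasp point. The pads swing forward as they close: fully open they stand 13 mm farther back than shut.
Start: joints at [-1.394, 0.599, -0.003, 1.599, 0.002, 0.943, -0.08], TCP at [0.182, 0.702, 0.211] pointing down, gripper open.
Joint ranges: [-2.57, 2.57], [-0.35, 1.97], [-1.29, 1.29], [0.11, 2.56], [-1.05, 4.19], [0.11, 1.86], [-2.63, 2.63]. Speed limits (rad/s): [2.22, 2.22, 3.01, 3.01, 3.14, 3.14, 3.14].

## Interface

Orientations are given as a rotation vector (axis times angle).
In Python, from rig import get_obs, capture, sign_off, find_in, cut_out, nose_length gives the robot as it stands. The module is installed in compiled form; this text tells all that it offers.
- The arm moves only by the tool play_rows, never from a script. Its argument "commands" is a list of rows, each an object with "offset": the shift along the tool's x, y, z each as a share of 250 mm, from -1 to 1, a list of three; "dr": the turn, a rotation vector about the tool's x, y, z each as a share of pi/2 rad, from -1 to 1, a list of three. A call has 1 to 10 rows; each row is the pose to reach, as a shift and turn from the pose commanded when the call began, along the tool's axes at that moment; what a row does not reach only later rows make up. A row lasts 1/10 s, in which the tool goes at most 50 mm and 8.59 degrees, less where a joint would pass 70% of its speed; a pose out of reach is approached as far as the arm can. A call with a number of a shift or a turn outside -1 to 1 is refused whole. A call with a gripper value outside its range is refused whole. "claw" is the finger opening in mm, from 0 to 85.4, set as the call begins (left out, the last holds). The fingers move at their own pace and stop on an object; "newtons" is the grip in N (left out, the last holds). Time passes only in rows, so rows that repeat a pose let the fingers close. It gives the time, the measured TCP pose, the force, the opening and the grip force at its end, in the units of the state.
- get_obs(): the state, without advancing time (a new reading comes with each control period).
- capture(name): name is "scene" or "top"; returns a dict with "pixels" (384x512x3 uint8, red, green, blue), "intrinsics" (3x3 intrinsics, pixels), "R" (3x3) and "t" (3): a world point X has camera coordinates R X + t. Camera axes: x right, y down, z forward; pixel columns grow to the right and rows downward; lengths in m; the calibration is good to about 2 mm. A picture is of the moment at which its call begins. There is no depth.
- sign_off(): hands the job in; it is judged then, once.
Trained networks look in the newest picture that a camera, given by its name, has taken for a name from the list of things; names that differ only in an ending like _2 or _b are one class to them, and where a whole thing is asked for, a point or a joint stands for the part that bears it (a point fixed in the world has none). Each returns a list of dicts, best first, with "confidence" (0 to 1); they miss things now and then, are a little off and sometimes report something else, mostly with a low value. They report only what shows in the picture. A call takes as long as a camera call. They do not tell look-alikes from the thing itself.
- find_in(label, camera): "point" ([column, row] in pixels, amid what is visible of it).
- cut_out(label, camera): "pixels" (384x512 bool, what is visible of it) and "point" ([column, row] in pixels, amid what is visible of it).
The state is a dict: "clock": time; "qpos": joint angles; "joint_velocities": joint speeds; "effort": joint torques, N m; "tcp_pos": TCP position; "orientation": TCP orientation; "force": force on the tool from outside, world axes, zero at the start; "torque": the same for the moment, N m; "opening": finger opening in m; "grasp_force": force on a finger pad.
Only numpy, scipy, OpenCV 4.12 (cv2) and the standard library are available. Lean on these libraries where they do the work, as an engineer would, in place of code of your own. Each camera call takes 0.05 s, during which the arm holds its last target. There are 200 camera calls.

## Task

Pack the desk's writing things away: tip the lid of the blue storage box up by its wooden tab, clearly open (the tab edge some 3 cm up) while its opposite edge still rests on the box, then lift it off and lay it aside flat on the desk, right way up. Lay both pens, the red wax stick and the glasses case (whichever of them are out) inside the box, then put the lid back on so that it sits down flush on the rim all round, and let go. Do not knock over or shift the ink bottle and the brass seal.

Things in the scene. Friction and masses are not known exactly. Their poses are not given: they have to be found in the camera images.
- box: blue fabric-covered storage box, fixed to the desk, 175 x 190 x 70 mm (its x, y, z), open on top under the lid; walls and floor 5 mm thick, so inside 165 x 180 mm and 65 mm deep (55 mm to the lid's rails). Origin: centre of its underside; x points away from the label frame on its front, z up. The front faces roughly to the robot (yaw up to 0.25 either way)
- lid: loose blue lid, about 130 g: plate 179 x 194 x 6 mm (x, y, z) with rails below that reach 10 mm down inside the rim with 3.5 mm play all round. Origin: centre of the plate's underside, which rests on the rim (70 mm above the box's origin when seated; 10 mm above the desk when laid flat there). It starts seated, axes parallel to the box's, wooden tab at its -x edge (the box's front)
- lid_tab (a point): the place to pinch the lid: in the upright wooden tab on its plate, 12 mm thick (lid's x) x 44 mm wide (y) x 30 mm high, centred 70 mm from the lid's origin towards -x. The point is 20 mm above the plate's top; the tab's top is 10 mm higher
- lid_far (a point): middle of the lid's edge opposite the tab (underside of the plate, 89.5 mm from the lid's origin along +x): the edge it tips about
- box_far (a point): middle of the top of the box's back wall (outer edge, 87.5 mm from the origin along +x, 70 mm up). The desk left of the box (towards +y and the robot) is free for the lid
- fountain_pen: black fountain pen, 14 x 137 x 14 mm (x, y, z), lying on the desk; it does not roll. Origin: centre of its underside; long axis y. May be absent
- ball_pen: steel ball pen, 12 x 139 x 12 mm, lying on the desk; it does not roll. Origin: centre of its underside; long axis y. May be absent
- glasses_case: dark red hard glasses case with rounded sides, 58 x 155 x 36 mm (x, y, z), 110 g. Origin: centre of its underside; long axis y. May be absent
- wax_stick: red stick of sealing wax, 10 x 94 x 10 mm. Origin: centre of its underside; long axis y. It lies in front of the box. May be absent
- letter_box: closed wooden letter box standing between the storage box (left) and the pens (right), 206 x 261 x 142 mm (x, y, z); not to be handled: carry things over it (gripper and load above 160 mm) or round its front. Origin: about the centre of its underside
- ink_bottle: bystander: blue ink bottle with black cap, 55 x 55 x 68 mm, loose, on the right behind the pens. Origin: centre of its underside
- wax_seal: bystander: small brass seal standing upright, 28 mm wide, 70 mm high, loose, beside the ink bottle. Origin: centre of its underside
Things that resemble listed ones, but are neither listed nor needed, are in the scene too. There is more than one size of the ball_pen; the one meant has the size given above.

How it is judged:
On the way, in this order (a step that is already met when the one before it is completed fails the run):
1. the lid is tipped up by at least 0.12 rad, its edge opposite the tab still within 20 mm of its place on the back rim (angle between lid's own z axis and vertical above 0.12 rad and distance between lid_far and box_far below 0.02 m), for 0.1 s.
2. the lid lies on the desk beside the box, flat, tab up, at rest (horizontal distance between lid and box above 0.15 m and height (world z) of lid below 0.025 m and angle between lid's own z axis and vertical below 0.12 rad and linear speed of lid below 0.03 m/s), for 0.2 s.
3. with the lid off, each pen, the wax stick and the case that are out lie inside the box (x of fountain_pen in the frame of box between -0.0825 and 0.0825 m and y of fountain_pen in the frame of box between -0.09 and 0.09 m and z of fountain_pen in the frame of box between 0 and 0.058 m and x of ball_pen in the frame of box between -0.0825 and 0.0825 m and y of ball_pen in the frame of box between -0.09 and 0.09 m and z of ball_pen in the frame of box between 0 and 0.058 m and x of glasses_case in the frame of box between -0.0825 and 0.0825 m and y of glasses_case in the frame of box between -0.09 and 0.09 m and z of glasses_case in the frame of box between 0 and 0.058 m and x of wax_stick in the frame of box between -0.0825 and 0.0825 m and y of wax_stick in the frame of box between -0.09 and 0.09 m and z of wax_stick in the frame of box between 0 and 0.058 m and horizontal distance between lid and box above 0.1 m), for 0.2 s.
At the end, for the whole second after the job is handed in: Everything that was out lies inside the box (origins within the walls, below 58 mm over the box's underside) and the lid is seated at rest: its origin 66 to 74 mm over the box's underside, within 8 mm of the box's middle, level within 0.04 rad, edges parallel within 0.08 rad (x of fountain_pen in the frame of box between -0.0825 and 0.0825 m and y of fountain_pen in the frame of box between -0.09 and 0.09 m and z of fountain_pen in the frame of box between 0 and 0.058 m and x of ball_pen in the frame of box between -0.0825 and 0.0825 m and y of ball_pen in the frame of box between -0.09 and 0.09 m and z of ball_pen in the frame of box between 0 and 0.058 m and x of glasses_case in the frame of box between -0.0825 and 0.0825 m and y of glasses_case in the frame of box between -0.09 and 0.09 m and z of glasses_case in the frame of box between 0 and 0.058 m and x of wax_stick in the frame of box between -0.0825 and 0.0825 m and y of wax_stick in the frame of box between -0.09 and 0.09 m and z of wax_stick in the frame of box between 0 and 0.058 m and z of lid in the frame of box between 0.066 and 0.074 m and horizontal distance between lid and box below 0.008 m and angle between the z axis of lid and the z axis of box, either way round below 0.04 rad and angle between the x axis of lid and the x axis of box, either way round below 0.08 rad and linear speed of lid below 0.02 m/s); the robot touches nothing.
It fails at once if the ink bottle is shifted by more than 3 cm or tipped (distance of ink_bottle from where it was at the start of the episode above 0.03 m or angle between ink_bottle's own z axis and vertical above 0.5 rad).
It fails at once if the brass seal is shifted by more than 3 cm or tipped (distance of wax_seal from where it was at the start of the episode above 0.03 m or angle between wax_seal's own z axis and vertical above 0.5 rad).
Of fountain_pen, ball_pen, glasses_case, wax_stick only 3 to 4 are there at a start; the rules pass over those that are not, and their reading is None.
At some moment in a run one of glasses_case may be knocked a few centimetres aside while the robot is not near it.
Once in a run the grip may slacken for a moment while it holds something.
It also fails if it takes over 192 s, if anything falls off the work surface, if the arm or the gripper's body presses on something with over 40 N, if the wrist force passes 120 N, or if a joint passes its speed limit or range.

## Working session

There is one attempt and no reset: what is moved stays moved. The work goes in short steps, Python scripts to look and compute and a tool call to move; the robot and the scene stay as the last step left them, time stands still between calls to the robot, and variables do not carry over. Pictures are saved under pics/ and viewed, at most 14 in all, crops included, and the job is handed in when it is done.

Besides the shell and the picture viewer there is one more tool, called after "Emit:" in YAML: its name, and indented under it one key for each argument. play_rows: Moves the arm, as the interface text tells. Its arguments: {"type":"object","properties":{"commands":{"type":"array"},"claw":{"type":"number"},"newtons":{"type":"number"}},"required":["commands"]}

```bash
mkdir -p pics; cat > h.py <<'E'
import numpy as np, cv2
from rig import *
from scipy.spatial.transform import Rotation as R
def shot(cam,name=None,crop=None,scale=1):
    c=capture(cam); p=c["pixels"]
    if name:
        q=p if crop is None else p[crop[1]:crop[3],crop[0]:crop[2]]
        q=cv2.resize(q,None,fx=scale,fy=scale,interpolation=cv2.INTER_CUBIC)
        cv2.imwrite(f"pics/{name}.png",q[:,:,::-1])
    return c
def ray(c,px,z):
    K=np.array(c["intrinsics"]);Rm=np.array(c["R"]);t=np.array(c["t"])
    d=Rm.T@np.linalg.solve(K,[px[0],px[1],1.]); o=-Rm.T@t
    return o+d*(z-o[2])/d[2]
def proj(c,X):
    v=np.array(c["R"])@np.array(X)+np.array(c["t"]); v=np.array(c["intrinsics"])@v; return v[:2]/v[2]
def rect(c,mask,z):
    ys,xs=np.nonzero(mask); 
    P=np.array([ray(c,p,z)[:2] for p in zip(xs,ys)]).astype(np.float32)
    return cv2.minAreaRect(P*1000)
def st():
    o=get_obs(); print({k:np.round(o[k],4) for k in ("clock","tcp_pos","orientation","force","opening","grasp_force","qpos")})
    return o
E
python3 - <<'E'
from h import *
st(); print(nose_length)
for cam in ("scene","top"):
    c=shot(cam,cam+"0",scale=1.5)
    print(cam,"campos",np.round(-np.array(c["R"]).T@np.array(c["t"]),3))
    for n in ["box","lid","lid_tab","fountain_pen","ball_pen","glasses_case","wax_stick","letter_box","ink_bottle","wax_seal"]:
        f=find_in(n,cam)
        print(n,[(np.round(d["point"]),round(d["confidence"],2),np.round(ray(c,d["point"],0.),3)[:2]) for d in f])
E
```

```text
{'clock': np.float64(0.0), 'tcp_pos': array([0.182 , 0.7013, 0.2101]), 'orientation': array([-3.9760e-01, -3.1163e+00,  2.5000e-03]), 'force': array([-1.0879, -0.1162, -0.0827]), 'opening': np.float64(0.0857), 'grasp_force': np.float64(0.0), 'qpos': array([-1.3937,  0.6002, -0.0025,  1.6001,  0.0018,  0.9429, -0.0798])}
0.017
scene campos [ 0.964 -1.133  0.8  ]
box [(array([307., 169.]), 0.59, array([0.678, 0.148]))]
lid [(array([305., 140.]), 0.64, array([0.614, 0.363])), (array([251., 180.]), 0.55, array([0.515, 0.018]))]
lid_tab [(array([307., 144.]), 0.93, array([0.632, 0.326])), (array([176., 241.]), 0.72, array([ 0.426, -0.35 ]))]
fountain_pen [(array([178., 240.]), 0.46, array([ 0.428, -0.344]))]
ball_pen [(array([219., 314.]), 0.61, array([ 0.646, -0.544]))]
glasses_case [(array([171., 268.]), 0.89, array([ 0.466, -0.448]))]
wax_stick []
letter_box [(array([251., 180.]), 0.81, array([0.514, 0.019])), (array([307., 143.]), 0.57, array([0.628, 0.337]))]
ink_bottle [(array([255., 221.]), 0.66, array([ 0.604, -0.19 ]))]
wax_seal [(array([271., 216.]), 0.53, array([ 0.643, -0.154]))]
top campos [ 0.357 -0.14   1.591]
box [(array([174., 206.]), 0.81, array([0.576, 0.126]))]
lid [(array([146., 182.]), 0.58, array([0.66 , 0.221])), (array([269., 176.]), 0.3, array([ 0.67 , -0.203]))]
lid_tab [(array([146., 180.]), 0.73, array([0.668, 0.222])), (array([279., 185.]), 0.51, array([ 0.637, -0.235]))]
fountain_pen []
ball_pen [(array([295., 238.]), 0.63, array([ 0.456, -0.282])), (array([146., 182.]), 0.44, array([0.66, 0.22])), (array([372., 177.]), 0.42, array([ 0.656, -0.554]))]
glasses_case [(array([347., 230.]), 0.75, array([ 0.479, -0.458]))]
wax_stick [(array([153., 246.]), 0.51, array([0.441, 0.198]))]
letter_box [(array([227., 208.]), 0.85, array([ 0.563, -0.056])), (array([349., 228.]), 0.18, array([ 0.482, -0.465]))]
ink_bottle [(array([278., 187.]), 0.74, array([ 0.63 , -0.232]))]
wax_seal []
```

View pics/scene0.png

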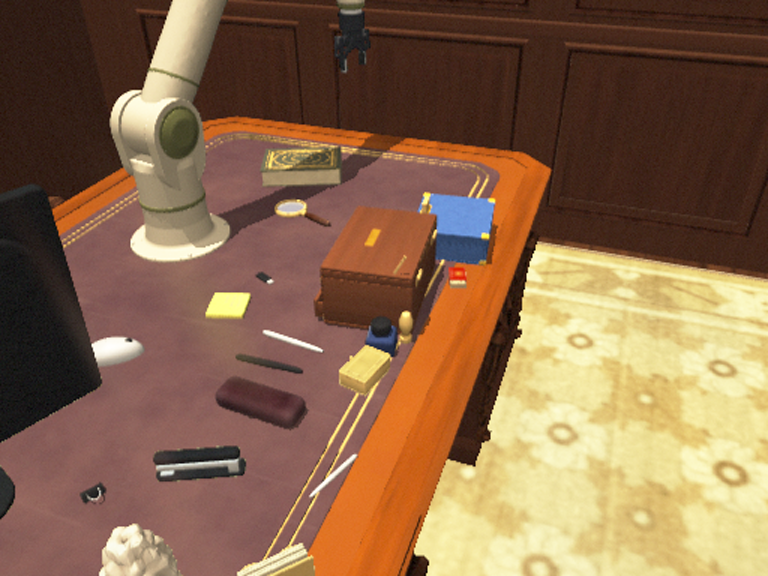

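View pics/top0.png

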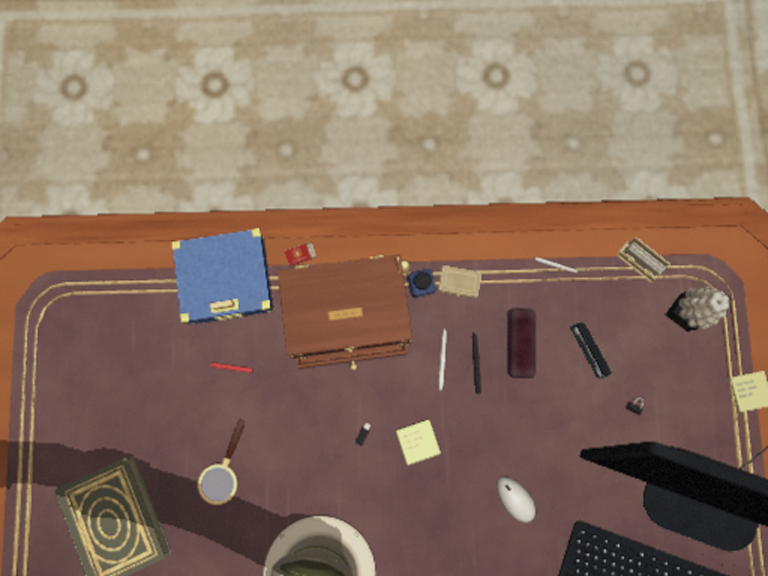

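The top view (pixels of the 1.5x picture) shows:
- the box with lid at (222,277), tab at (224,305), and the letter box at (347,305)
- the red wax stick at (232,367), the black pen at (477,362) and the dark red case at (521,342)
- two steel pens, at (443,358) and (556,265)

Possible mix-ups are the far steel pen (556,265), the black stapler (590,350) and the red matchbox (300,253). I'll measure lengths next.

```bash
python3 - <<'E'
from h import *
c=shot("top","crop1",crop=(100,140,400,270),scale=2.6)
p=c["pixels"].astype(int); g=cv2.cvtColor(c["pixels"],cv2.COLOR_RGB2HSV)
K=np.array(c["intrinsics"]);print(K[0,0])
def win(m,x0,y0,x1,y1):
    w=np.zeros(m.shape,bool); w[y0:y1,x0:x1]=m[y0:y1,x0:x1]
    n,l,s,_=cv2.connectedComponentsWithStats(w.astype(np.uint8),connectivity=8)
    k=1+np.argmax(s[1:,4]); return l==k
def rep(n,m,z):
    (a,b),(w,h),an=rect(c,m,z); 
    print(n,m.sum(),"ctr",round(a,1),round(b,1),"size",round(w,1),round(h,1),"ang",round(an,1))
H,S,V=g[...,0],g[...,1],g[...,2]
rep("lid",win((H>100)&(H<125)&(S>100)&(V>60),105,140,190,220),0.076)
rep("wax",win((p[...,0]>130)&(p[...,1]<70),135,235,175,255),0.006)
wh=(p.min(2)>120)
rep("ballA",win(wh,285,210,305,265),0.008)
rep("ballB",win(wh,350,168,390,186),0.008)
rep("fpen",win(V<60,306,215,326,270),0.008)
rep("case",win((V<90)&(S>90)&((H<12)|(H>168)),332,195,362,260),0.02)
for n in ["ball_pen","glasses_case","wax_stick","fountain_pen","lid","lid_tab","wax_seal"]:
    for d in cut_out(n,"top")[:2]: rep("net "+n+" %.2f"%d["confidence"],d["pixels"],dict(lid=.076,lid_tab=.1,glasses_case=.02).get(n,.008))
c=shot("scene")
for n in ["ball_pen","fountain_pen","glasses_case","lid_tab","box","wax_seal","wax_stick","letter_box"]:
    for d in cut_out(n,"scene")[:2]: rep("scene "+n+" %.2f"%d["confidence"],d["pixels"],dict(lid_tab=.1,box=.076,glasses_case=.02,letter_box=.142).get(n,.008))
E
```

```text
471.0054773595194
lid 88 ctr 557.1 236.3 size 65.2 29.4 ang 88.4
wax 5 ctr 441.3 188.5 size 13.4 0.0 ang 88.4
ballA 115 ctr 451.9 -280.3 size 10.2 134.1 ang 84.0
ballB 77 ctr 657.3 -547.4 size 97.2 8.9 ang 69.4
fpen 128 ctr 441.5 -353.7 size 130.3 11.6 ang 0.5
case 545 ctr 483.5 -455.6 size 55.7 140.3 ang 84.1
net ball_pen 0.59 79 ctr 451.8 -280.3 size 10.2 107.2 ang 84.0
net glasses_case 0.80 823 ctr 483.0 -454.8 size 59.6 154.7 ang 86.4
net glasses_case 0.28 241 ctr 624.3 -241.1 size 56.6 51.9 ang 11.8
net wax_stick 0.63 102 ctr 445.8 188.5 size 88.6 13.9 ang 79.8
net lid 0.64 3183 ctr 645.5 201.6 size 180.0 194.4 ang 7.4
net lid_tab 0.69 3255 ctr 639.4 196.7 size 181.5 196.0 ang 7.3
net wax_seal 0.44 50 ctr 666.9 -204.5 size 20.5 31.4 ang 88.1
scene ball_pen 0.54 161 ctr 447.7 -283.2 size 18.2 125.4 ang 83.0
scene ball_pen 0.53 132 ctr 659.4 -551.1 size 94.2 9.5 ang 71.2
scene fountain_pen 0.60 221 ctr 438.4 -357.2 size 24.6 130.3 ang 85.6
scene glasses_case 0.92 1221 ctr 480.8 -459.1 size 71.5 164.6 ang 86.6
scene lid_tab 0.60 1176 ctr 657.4 151.1 size 171.4 201.9 ang 9.6
scene box 0.61 600 ctr 698.5 46.5 size 116.0 111.0 ang 8.5
scene wax_seal 0.55 155 ctr 645.7 -170.6 size 24.2 96.9 ang 18.2
scene letter_box 0.71 1148 ctr 672.4 74.4 size 163.3 185.7 ang 7.6
scene letter_box 0.65 5077 ctr 587.5 -151.2 size 209.7 421.9 ang 7.3
```

View pics/crop1.png

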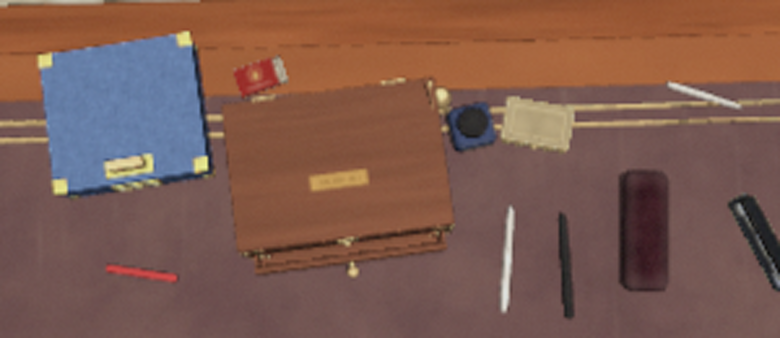

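```bash
cat >> h.py <<'E'
def Rt(th,tilt=0,ax=None):
    # tool y at azimuth th, z down; optional tilt about world axis
    y=np.array([np.cos(th),np.sin(th),0]); z=np.array([0,0,-1.]); M=np.column_stack([np.cross(y,z),y,z])
    if tilt: M=R.from_rotvec(np.array(ax)*tilt).as_matrix()@M
    return M
def go(*wps,cur=None):
    o=get_obs(); p,M=(np.array(o["tcp_pos"]),R.from_rotvec(o["orientation"]).as_matrix()) if cur is None else cur
    for q,T in wps:
        off=M.T@(np.array(q)-p)/.25; dr=R.from_matrix(M.T@T).as_rotvec()/(np.pi/2)
        n=max(np.linalg.norm(off)*.25/.05,np.degrees(np.linalg.norm(dr)*np.pi/2)/8.59)
        print("offset",np.round(off,4).tolist(),"dr",np.round(dr,4).tolist(),"rows>=%.1f"%n)
E
python3 - <<'E'
from h import *
c=shot("top","tab",crop=(105,145,200,225),scale=7)
ps=0.129
C=np.array([.6455,.2016])
for z in (.08,.106):
  for s in ((-.022,-.006),(.022,.006)): print("tab end px",np.round((proj(c,[*(C+R.from_euler('z',ps).as_matrix()[:2,:2]@[-.07,s[0]]),z])-[105,145])*7))
go(([.38,.45,.24],Rt(.5)),([.576,.1925,.2],Rt(ps)))
go(([.576,.1925,.2],Rt(ps)),cur=(np.array([.38,.45,.24]),Rt(.5)))
# case, fpen orientation by PCA
g=cv2.cvtColor(c["pixels"],cv2.COLOR_RGB2HSV)
m=np.zeros(g.shape[:2],bool); m[210:265,306:328]=(g[...,2]<60)[210:265,306:328]
ys,xs=np.nonzero(m);P=np.array([ray(c,q,.008)[:2] for q in zip(xs,ys)]);v=np.linalg.svd(P-P.mean(0))[2][0];print("fpen",P.mean(0),np.degrees(np.arctan2(v[1],v[0])))
E
```

```text
tab end px [357. 400.]
tab end px [262. 414.]
tab end px [345. 392.]
tab end px [249. 407.]
offset [-1.0193, -0.776, -0.116] dr [-0.0, 0.0, 0.5201] rows>=6.4
offset [-2.0368, -1.5761, 0.0441] dr [-0.0, 0.0, 0.7563] rows>=12.9
offset [-1.2798, 0.1942, 0.16] dr [0.0, 0.0, 0.2362] rows>=6.5
fpen [ 0.4370341  -0.35352241] -179.00196690071826
```

View pics/tab.png

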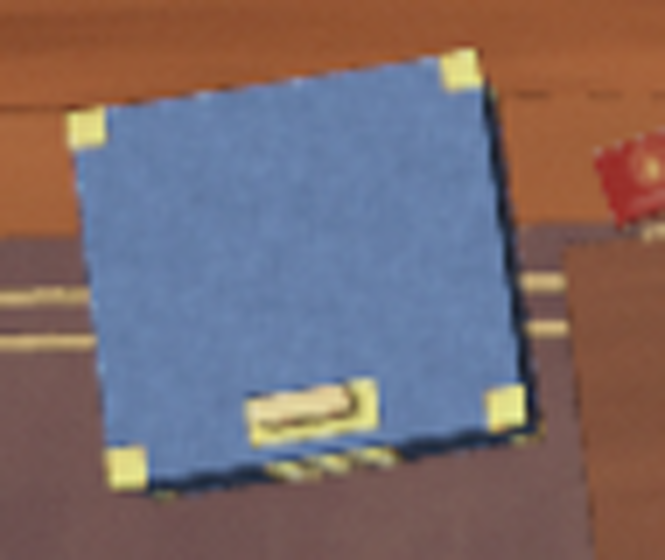

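The tab's wooden top runs from (250,407) to (350,392) in this crop, matching the prediction, so the pose holds. Moving now.

Emit:
play_rows:
  commands:
    - {"offset": [-1, -0.776, -0.116], "dr": [0, 0, 0.52]}
    - {"offset": [-1, -0.776, -0.116], "dr": [0, 0, 0.52]}
    - {"offset": [-1, -0.776, -0.116], "dr": [0, 0, 0.52]}
    - {"offset": [-1, -0.776, -0.116], "dr": [0, 0, 0.52]}
    - {"offset": [-1, -0.776, -0.116], "dr": [0, 0, 0.52]}
    - {"offset": [-1, -0.776, -0.116], "dr": [0, 0, 0.52]}
    - {"offset": [-1, -0.776, -0.116], "dr": [0, 0, 0.52]}
    - {"offset": [-1, -0.776, -0.116], "dr": [0, 0, 0.52]}
  claw: 60
  newtons: 60

```text
clock: 2.8
tcp_pos: [0.3777, 0.4488, 0.2408]
orientation: [1.608, 2.698, 0.001]
force: [-0.1, 1.1, 0.1]
opening: 0.0599
grasp_force: 0.0
```

```bash
python3 -c "
from h import *
st(); go(([.5,.3,.23],Rt(.3)),([.576,.1925,.2],Rt(.129)),([.576,.1925,.13],Rt(.129)))"
```

```text
{'clock': np.float64(2.8), 'tcp_pos': array([0.3777, 0.4488, 0.2408]), 'orientation': array([1.6078e+00, 2.6978e+00, 1.4000e-03]), 'force': array([-0.0882,  1.0818,  0.0587]), 'opening': np.float64(0.0599), 'grasp_force': np.float64(0.0), 'qpos': array([-1.1387,  0.405 ,  0.2387,  1.9037, -0.1236,  0.846 , -0.3407])}
offset [-0.7561, 0.147, 0.0437] dr [0.0008, 0.0002, 0.1247] rows>=3.9
offset [-1.2789, 0.2096, 0.164] dr [0.0009, 0.0001, 0.2336] rows>=6.5
offset [-1.2787, 0.2093, 0.444] dr [0.0009, 0.0001, 0.2336] rows>=6.8
```

Emit:
play_rows:
  commands:
    - {"offset": [-0.95, 0.16, 0.1], "dr": [0, 0, 0.2]}
    - {"offset": [-0.95, 0.16, 0.1], "dr": [0, 0, 0.2]}
    - {"offset": [-0.95, 0.16, 0.1], "dr": [0, 0, 0.2]}
    - {"offset": [-0.95, 0.16, 0.1], "dr": [0, 0, 0.2]}
    - {"offset": [-0.95, 0.16, 0.1], "dr": [0, 0, 0.2]}
    - {"offset": [-0.95, 0.16, 0.1], "dr": [0, 0, 0.2]}

```text
clock: 3.4
tcp_pos: [0.5274, 0.2578, 0.2146]
orientation: [2.011, 2.411, -0.001]
force: [-0.4, 0.2, -0.2]
opening: 0.0599
grasp_force: 0.0
```

```bash
python3 -c "
from h import *
st(); go(([.576,.1925,.16],Rt(.129)),([.576,.1925,.101],Rt(.129)))"
```

```text
{'clock': np.float64(3.4), 'tcp_pos': array([0.5274, 0.2578, 0.2146]), 'orientation': array([ 2.0107e+00,  2.4108e+00, -9.0000e-04]), 'force': array([-0.3801,  0.1861, -0.2045]), 'opening': np.float64(0.0599), 'grasp_force': np.float64(0.0), 'qpos': array([-0.7851,  0.444 ,  0.3313,  1.9343, -0.1939,  0.7937, -0.1666])}
offset [-0.2914, 0.1441, 0.2191] dr [0.0007, 0.0014, 0.0328] rows>=2.0
offset [-0.2909, 0.1438, 0.4551] dr [0.0007, 0.0014, 0.0328] rows>=2.8
```

Emit:
play_rows:
  commands:
    - {"offset": [-0.291, 0.144, 0.15], "dr": [0.001, 0.001, 0.033]}
    - {"offset": [-0.291, 0.144, 0.15], "dr": [0.001, 0.001, 0.033]}
    - {"offset": [-0.291, 0.144, 0.22], "dr": [0.001, 0.001, 0.033]}
    - {"offset": [-0.291, 0.144, 0.3], "dr": [0.001, 0.001, 0.033]}
    - {"offset": [-0.291, 0.144, 0.38], "dr": [0.001, 0.001, 0.033]}
    - {"offset": [-0.291, 0.144, 0.42], "dr": [0.001, 0.001, 0.033]}
    - {"offset": [-0.291, 0.144, 0.455], "dr": [0.001, 0.001, 0.033]}
    - {"offset": [-0.291, 0.144, 0.455], "dr": [0.001, 0.001, 0.033]}

```text
clock: 4.2
tcp_pos: [0.5727, 0.1981, 0.1004]
orientation: [-2.064, -2.365, 0.002]
force: [-0.6, -0.6, -0.2]
opening: 0.06
grasp_force: 0.0
```

```bash
python3 -c "
from h import *
st(); go(([.576,.1925,.101],Rt(.129)));shot('scene','pre',crop=(220,60,380,200),scale=4)"
```

```text
{'clock': np.float64(4.2), 'tcp_pos': array([0.5727, 0.1981, 0.1004]), 'orientation': array([-2.0639e+00, -2.3645e+00,  1.8000e-03]), 'force': array([-0.6012, -0.5561, -0.1752]), 'opening': np.float64(0.06), 'grasp_force': np.float64(0.0), 'qpos': array([-0.6035,  0.6129,  0.2676,  1.9816, -0.283 ,  0.585 , -0.0091])}
offset [-0.0238, 0.0102, -0.0024] dr [-0.0018, -0.001, 0.0042] rows>=0.1
```

View pics/pre.png

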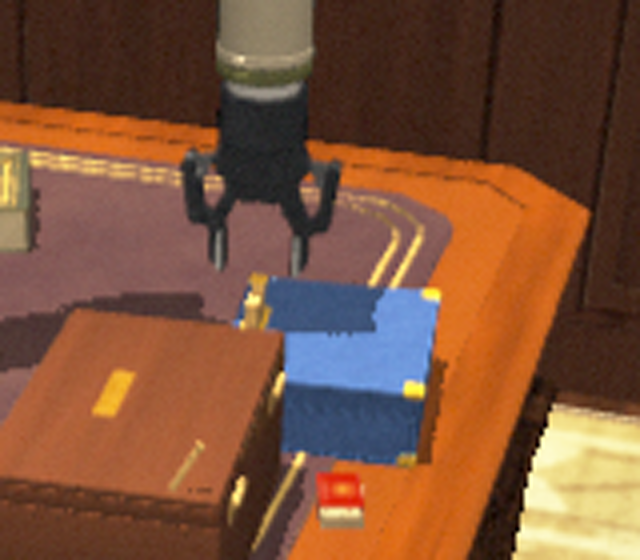

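```bash
python3 -c "
from h import *
c=shot('scene','pre2',crop=(220,60,380,200),scale=4); o=get_obs(); M=R.from_rotvec(o['orientation']).as_matrix()
print(o['clock'],o['tcp_pos'],M.round(3).tolist())
for q in (o['tcp_pos'],o['tcp_pos']+M[:,2]*.017,[.576,.1925,.106],[.576,.1925,.076],[.56,.19,.106]): print((proj(c,q)-[220,60])*4)
c=shot('top','pre2t',crop=(105,145,200,225),scale=7)
"
```

```text
4.3 [0.57337828 0.19773945 0.10166584] [[-0.134, 0.991, -0.001], [0.991, 0.134, 0.002], [0.002, -0.001, -1.0]]
[255.31558441 291.49399884]
[254.82416136 308.50316629]
[256.52606313 290.07219197]
[255.67088061 320.13252836]
[238.51762308 288.61844902]
```

View pics/pre2.png

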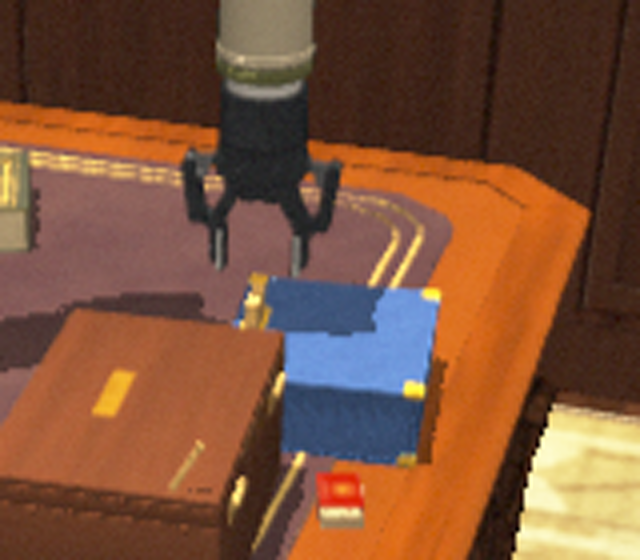

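View pics/pre2t.png

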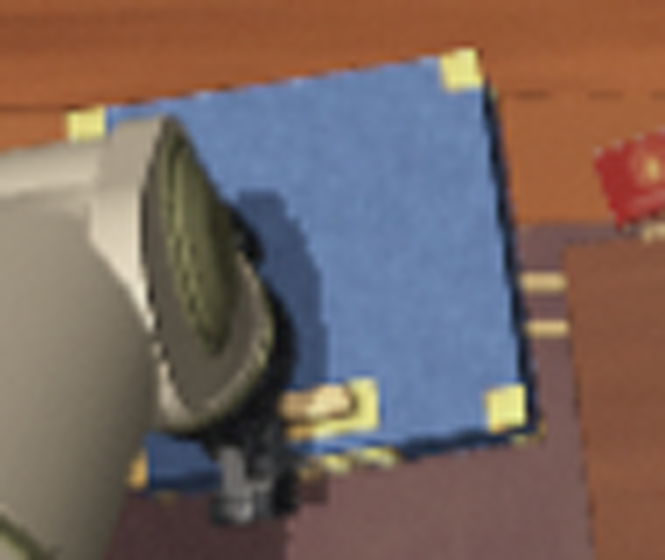

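```bash
python3 -c "
from h import *
c=capture('scene')
o0=np.array([.182,.7013,.2101])
for dz in (0,-.017,.013): print('start',proj(c,o0+[0,0,dz])*1.5)
for z in (.085,.095,.105,.12,.14): print(z,ray(c,(284.5,127),z).round(3))
"
python3 - <<'E'
import cv2
a=cv2.imread('pics/scene0.png')[0:120,280:420]; b=cv2.imread('pics/pre2.png')[130:330,160:360]
a=cv2.resize(a,None,fx=3,fy=3,interpolation=cv2.INTER_CUBIC); b=cv2.resize(b,(360,360))
cv2.imwrite('pics/cmp.png',cv2.hconcat([a,b]))
E
```

```text
start [352.76360078  77.90934654]
start [352.97776032  83.4706228 ]
start [352.5984197   73.61993876]
0.085 [0.552 0.277 0.085]
0.095 [0.558 0.257 0.095]
0.105 [0.564 0.237 0.105]
0.12 [0.572 0.208 0.12 ]
0.14 [0.584 0.168 0.14 ]
```

View pics/cmp.png

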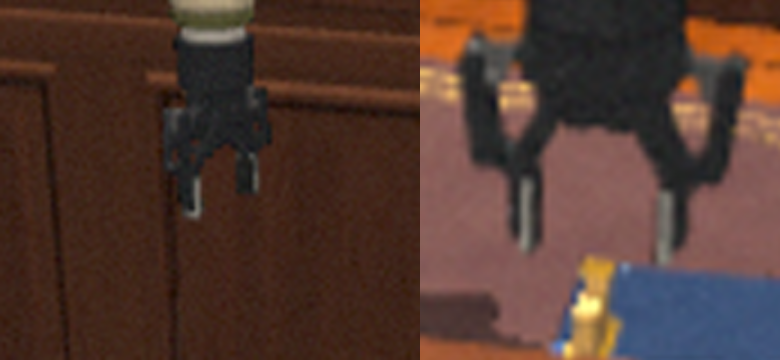

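Emit:
play_rows:
  commands:
    - {"offset": [-0.018, 0.01, 0], "dr": [-0.002, -0.001, 0.004]}
    - {"offset": [-0.018, 0.01, 0], "dr": [-0.002, -0.001, 0.004]}
    - {"offset": [-0.018, 0.01, 0], "dr": [-0.002, -0.001, 0.004]}
    - {"offset": [-0.018, 0.01, 0], "dr": [-0.002, -0.001, 0.004]}
    - {"offset": [-0.018, 0.01, 0], "dr": [-0.002, -0.001, 0.004]}
    - {"offset": [-0.018, 0.01, 0], "dr": [-0.002, -0.001, 0.004]}
  claw: 4
  newtons: 25

```text
clock: 5.0
tcp_pos: [0.5762, 0.1931, 0.1012]
orientation: [2.074, 2.358, 0.002]
force: [-0.4, -0.5, -0.0]
opening: 0.0041
grasp_force: 0.0
```

```bash
python3 -c "
from h import *
st();shot('scene','pre3',crop=(220,60,380,200),scale=4)"
```

```text
{'clock': np.float64(5.0), 'tcp_pos': array([0.5762, 0.1931, 0.1012]), 'orientation': array([2.0741e+00, 2.3582e+00, 1.7000e-03]), 'force': array([-0.4329, -0.4709, -0.0259]), 'opening': np.float64(0.0041), 'grasp_force': np.float64(0.0), 'qpos': array([-0.5976,  0.6125,  0.2713,  1.9804, -0.2828,  0.5832, -0.0081])}
```

View pics/pre3.png

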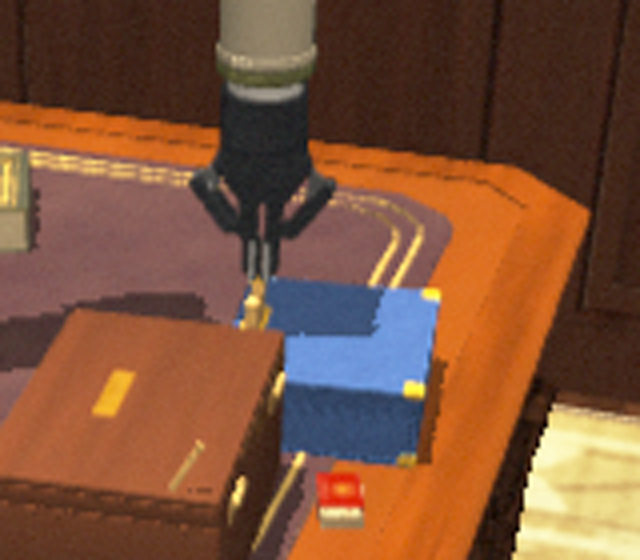

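Emit:
play_rows:
  commands:
    - {"offset": [0, 0, 0], "dr": [0, 0, 0]}
    - {"offset": [0, 0, 0], "dr": [0, 0, 0]}
    - {"offset": [0, 0, 0], "dr": [0, 0, 0]}
    - {"offset": [0, 0, 0.02], "dr": [0, 0, 0]}
    - {"offset": [0, 0, 0.04], "dr": [0, 0, 0]}
    - {"offset": [0, 0, 0.06], "dr": [0, 0, 0]}
    - {"offset": [0, 0, 0.08], "dr": [0, 0, 0]}
    - {"offset": [0, 0, 0.1], "dr": [0, 0, 0]}
    - {"offset": [0, 0, 0.1], "dr": [0, 0, 0]}
  claw: 40

```text
clock: 5.95
tcp_pos: [0.5759, 0.1929, 0.0753]
orientation: [2.075, 2.358, 0.0]
force: [0.1, -0.2, -1.2]
opening: 0.0399
grasp_force: 0.0
```

Emit:
play_rows:
  commands:
    - {"offset": [0, 0, 0], "dr": [0, 0, 0]}
    - {"offset": [0, 0, 0], "dr": [0, 0, 0]}
    - {"offset": [0, 0, 0], "dr": [0, 0, 0]}
    - {"offset": [0, 0, 0], "dr": [0, 0, 0]}
    - {"offset": [0, 0, 0], "dr": [0, 0, 0]}
    - {"offset": [0, 0, 0], "dr": [0, 0, 0]}
  claw: 6
  newtons: 25

```text
clock: 6.55
tcp_pos: [0.5757, 0.1929, 0.0764]
orientation: [2.074, 2.359, 0.001]
force: [-4.8, -1.5, 5.8]
opening: 0.0114
grasp_force: 26.9
```

```bash
python3 -c "
from h import *
st();shot('scene','pre4',crop=(220,60,380,200),scale=4)"
```

```text
{'clock': np.float64(6.55), 'tcp_pos': array([0.5757, 0.1929, 0.0764]), 'orientation': array([2.0745e+00, 2.3586e+00, 7.0000e-04]), 'force': array([-4.8223, -1.4611,  5.8405]), 'opening': np.float64(0.0114), 'grasp_force': np.float64(26.8675), 'qpos': array([-0.5833,  0.6468,  0.2511,  1.9944, -0.2979,  0.5346,  0.0049])}
```

View pics/pre4.png

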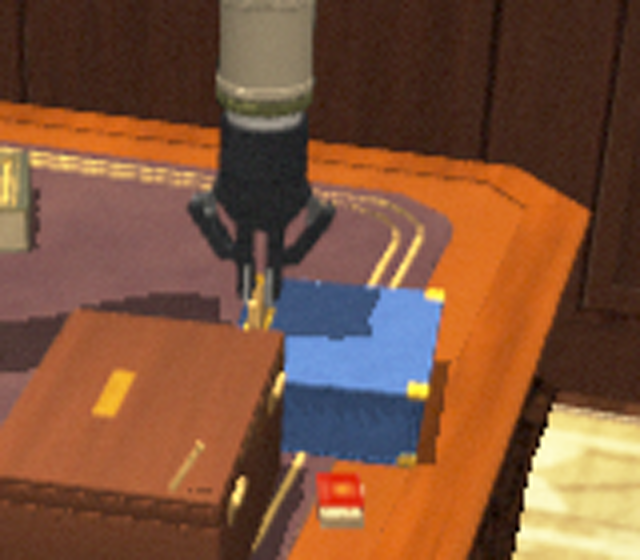

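Gripped the tab: opening is 11.4 mm, with the tips beside it near (258,298). The height reading sits about 30 mm below the true finger height, which I'll allow for. Next I tip the lid about its back edge.

Emit:
play_rows:
  commands:
    - {"offset": [0, 0, 0], "dr": [0, 0, 0]}
    - {"offset": [0, 0.004, -0.018], "dr": [0.016, 0, 0]}
    - {"offset": [0, 0.007, -0.036], "dr": [0.032, 0, 0]}
    - {"offset": [0, 0.011, -0.052], "dr": [0.048, 0, 0]}
    - {"offset": [0, 0.015, -0.068], "dr": [0.064, 0, 0]}
    - {"offset": [0, 0.018, -0.083], "dr": [0.08, 0, 0]}
    - {"offset": [0, 0.022, -0.099], "dr": [0.096, 0, 0]}
    - {"offset": [0, 0.026, -0.115], "dr": [0.112, 0, 0]}
    - {"offset": [0, 0.029, -0.13], "dr": [0.127, 0, 0]}
    - {"offset": [0, 0.029, -0.13], "dr": [0.127, 0, 0]}
  newtons: 60

```text
clock: 7.6
tcp_pos: [0.5809, 0.1935, 0.1084]
orientation: [-1.98, -2.251, 0.232]
force: [-9.3, -1.1, 1.5]
opening: 0.0103
grasp_force: 59.6
```

```bash
python3 -c "
from h import *
st();c=shot('scene','tip',crop=(220,60,380,200),scale=4)
ps=.129;C=np.array([.6455,.2016]);M=R.from_euler('z',ps).as_matrix()[:2,:2]
for y in (-.097,.097): print((proj(c,[*(C+M@[.0895,y]),.076])-[220,60])*4)"
```

```text
{'clock': np.float64(7.6), 'tcp_pos': array([0.5809, 0.1935, 0.1084]), 'orientation': array([-1.9799, -2.2512,  0.2316]), 'force': array([-9.2681, -1.1005,  1.4731]), 'opening': np.float64(0.0103), 'grasp_force': np.float64(59.5901), 'qpos': array([-0.5545,  0.6839,  0.2698,  1.8042, -0.2691,  0.8938, -0.0057])}
[424.20849772 391.2301388 ]
[442.90795101 288.46379358]
```

View pics/tip.png

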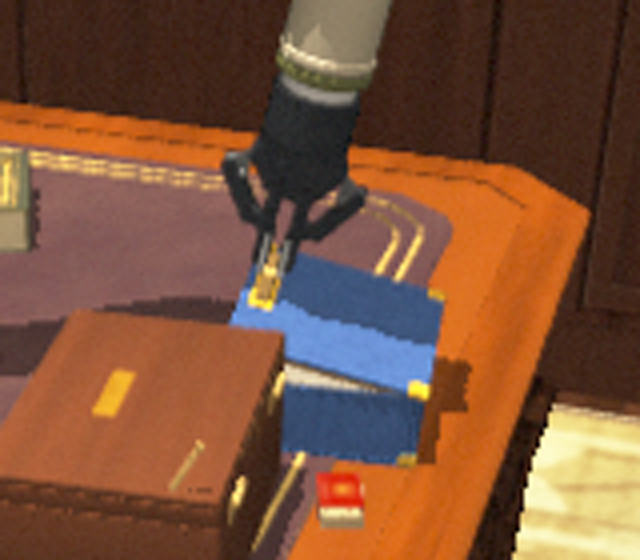

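The lid is clearly tipped, with its back edge still on the rim near (425,390)–(440,295). Next: lift, level and move left.

```bash
python3 -c "
from h import *
o=get_obs();M=R.from_rotvec(o['orientation']).as_matrix();L=R.from_rotvec([2.0745,2.3586,.0007]).as_matrix()
y=np.arctan2(L[1,1],L[0,1]);print(y,L[:,2])
go((o['tcp_pos']+[0,0,.04],M),([.57,.2,.18],Rt(.129)),([.5467,.416,.18],Rt(.129)))
go(([.5467,.416,.18],Rt(.129)),([.5467,.416,.025],Rt(.129)),cur=(np.array([.57,.2,.18]),Rt(.129)))"
```

```text
0.1279971451901385 [ 6.60041147e-04  1.30350580e-05 -9.99999782e-01]
offset [-0.0001, -0.0324, -0.1567] dr [0.0, 0.0, 0.0] rows>=0.8
offset [0.0314, -0.0969, -0.273] dr [-0.1298, 0.0002, -0.0006] rows>=1.5
offset [0.9002, -0.0794, -0.277] dr [-0.1298, 0.0002, -0.0006] rows>=4.7
offset [0.8688, 0.0187, 0.0] dr [0.0, 0.0, 0.0] rows>=4.3
offset [0.8688, 0.0187, 0.62] dr [0.0, 0.0, 0.0] rows>=5.3
```

Emit:
play_rows:
  commands:
    - {"offset": [0, 0, 0], "dr": [0, 0, 0]}
    - {"offset": [0, -0.016, -0.08], "dr": [0, 0, 0]}
    - {"offset": [0, -0.032, -0.157], "dr": [0, 0, 0]}
    - {"offset": [0.01, -0.07, -0.22], "dr": [-0.06, 0, 0]}
    - {"offset": [0.031, -0.097, -0.273], "dr": [-0.13, 0, -0.001]}
    - {"offset": [0.15, -0.094, -0.274], "dr": [-0.13, 0, -0.001]}
    - {"offset": [0.3, -0.092, -0.275], "dr": [-0.13, 0, -0.001]}
    - {"offset": [0.5, -0.088, -0.276], "dr": [-0.13, 0, -0.001]}
    - {"offset": [0.68, -0.084, -0.277], "dr": [-0.13, 0, -0.001]}
    - {"offset": [0.8, -0.081, -0.277], "dr": [-0.13, 0, -0.001]}

```text
clock: 8.65
tcp_pos: [0.5507, 0.3962, 0.1804]
orientation: [2.067, 2.362, 0.01]
force: [0.3, -0.4, -2.1]
opening: 0.0102
grasp_force: 63.4
```

```bash
python3 -c "
from h import *
st(); go(([.5467,.416,.10],Rt(.128)),([.5467,.416,.025],Rt(.128)),([.5467,.416,.0165],Rt(.128)))"
```

```text
{'clock': np.float64(8.65), 'tcp_pos': array([0.5507, 0.3962, 0.1804]), 'orientation': array([2.0671, 2.3616, 0.0104]), 'force': array([ 0.3047, -0.3718, -2.0828]), 'opening': np.float64(0.0102), 'grasp_force': np.float64(63.4305), 'qpos': array([-0.9151,  0.5893,  0.3247,  1.7626, -0.2422,  0.8218, -0.3441])}
offset [0.0799, -0.0078, 0.3217] dr [0.0045, -0.0013, 0.0031] rows>=1.7
offset [0.0793, -0.01, 0.6216] dr [0.0045, -0.0013, 0.0031] rows>=3.1
offset [0.0793, -0.0102, 0.6556] dr [0.0045, -0.0013, 0.0031] rows>=3.3
```

Emit:
play_rows:
  commands:
    - {"offset": [0.08, -0.008, 0.1], "dr": [0.004, -0.001, 0.003]}
    - {"offset": [0.08, -0.008, 0.25], "dr": [0.004, -0.001, 0.003]}
    - {"offset": [0.08, -0.009, 0.38], "dr": [0.004, -0.001, 0.003]}
    - {"offset": [0.08, -0.009, 0.48], "dr": [0.004, -0.001, 0.003]}
    - {"offset": [0.08, -0.01, 0.54], "dr": [0.004, -0.001, 0.003]}
    - {"offset": [0.08, -0.01, 0.58], "dr": [0.004, -0.001, 0.003]}
    - {"offset": [0.08, -0.01, 0.6], "dr": [0.004, -0.001, 0.003]}
    - {"offset": [0.08, -0.01, 0.62], "dr": [0.004, -0.001, 0.003]}
    - {"offset": [0.08, -0.01, 0.62], "dr": [0.004, -0.001, 0.003]}

```text
clock: 9.55
tcp_pos: [0.5479, 0.4113, 0.0259]
orientation: [2.078, 2.355, -0.0]
force: [-0.0, 0.1, -0.9]
opening: 0.0093
grasp_force: 63.5
```

```bash
python3 -c "
from h import *
st(); go(([.5467,.416,.0165],Rt(.128)))"
```

```text
{'clock': np.float64(9.55), 'tcp_pos': array([0.5479, 0.4113, 0.0259]), 'orientation': array([ 2.0779e+00,  2.3547e+00, -4.0000e-04]), 'force': array([-0.0336,  0.1338, -0.9346]), 'opening': np.float64(0.0093), 'grasp_force': np.float64(63.4662), 'qpos': array([-0.8778,  0.7844,  0.242 ,  1.8286, -0.3186,  0.5666, -0.3087])}
offset [0.0191, -0.0025, 0.0377] dr [0.0004, 0.0007, -0.0021] rows>=0.2
```

Emit:
play_rows:
  commands:
    - {"offset": [0, 0, 0.008], "dr": [0, 0, 0]}
    - {"offset": [0, 0, 0.016], "dr": [0, 0, 0]}
    - {"offset": [0, 0, 0.024], "dr": [0, 0, 0]}
    - {"offset": [0, 0, 0.03], "dr": [0, 0, 0]}
    - {"offset": [0, 0, 0.034], "dr": [0, 0, 0]}
    - {"offset": [0, 0, 0.034], "dr": [0, 0, 0]}

```text
clock: 10.15
tcp_pos: [0.5476, 0.4112, 0.017]
orientation: [2.078, 2.355, -0.002]
force: [-0.5, 0.3, -1.5]
opening: 0.0097
grasp_force: 63.5
```

```bash
python3 -c "
from h import *
st(); c=shot('scene')
for n in ('lid_tab','lid'):
  for d in cut_out(n,'scene')[:1]: print(n,d['point'],d['confidence'],rect(c,d['pixels'],.016))"
```

```text
{'clock': np.float64(10.15), 'tcp_pos': array([0.5476, 0.4112, 0.017 ]), 'orientation': array([ 2.0779e+00,  2.3548e+00, -1.7000e-03]), 'force': array([-0.4764,  0.2913, -1.4526]), 'opening': np.float64(0.0097), 'grasp_force': np.float64(63.544), 'qpos': array([-0.8744,  0.7961,  0.2364,  1.8312, -0.3222,  0.5526, -0.3056])}
lid_tab [315.0, 128.8] 0.95 ((619.1439208984375, 447.41571044921875), (154.3885040283203, 188.43234252929688), 88.586181640625)
lid [313.6, 127.0] 0.35 ((619.1593017578125, 429.85650634765625), (179.71511840820312, 189.8267059326172), 5.504502296447754)
```

Emit:
play_rows:
  commands:
    - {"offset": [0, 0, 0.004], "dr": [0, 0, 0]}
    - {"offset": [0, 0, 0.008], "dr": [0, 0, 0]}
    - {"offset": [0, 0, 0.008], "dr": [0, 0, 0]}

```text
clock: 10.6
tcp_pos: [0.5477, 0.4113, 0.0166]
orientation: [2.078, 2.355, -0.0]
force: [-3.3, -2.0, 13.2]
opening: 0.0096
grasp_force: 65.2
```

Emit:
play_rows:
  commands:
    - {"offset": [0, 0, 0.004], "dr": [0, 0, 0]}
    - {"offset": [0, 0, 0.006], "dr": [0, 0, 0]}
    - {"offset": [0, 0, 0.006], "dr": [0, 0, 0]}

```text
clock: 10.9
tcp_pos: [0.5478, 0.4113, 0.0165]
orientation: [2.079, 2.355, 0.0]
force: [-7.6, -4.2, 25.1]
opening: 0.0099
grasp_force: 66.9
```

Emit:
play_rows:
  commands:
    - {"offset": [0, 0, -0.012], "dr": [0, 0, 0]}
    - {"offset": [0, 0, -0.012], "dr": [0, 0, 0]}

```text
clock: 11.1
tcp_pos: [0.5479, 0.4114, 0.0172]
orientation: [2.078, 2.355, -0.0]
force: [-0.1, -0.5, -1.3]
opening: 0.0097
grasp_force: 63.5
```

Emit:
play_rows:
  commands:
    - {"offset": [0, 0, 0], "dr": [0, 0, 0]}
    - {"offset": [0, 0, 0], "dr": [0, 0, 0]}
    - {"offset": [0, 0, 0], "dr": [0, 0, 0]}
    - {"offset": [0, 0, 0], "dr": [0, 0, 0]}
  claw: 40

```text
clock: 11.5
tcp_pos: [0.5476, 0.4111, 0.0163]
orientation: [2.078, 2.355, -0.002]
force: [0.2, 0.3, 0.3]
opening: 0.04
grasp_force: 0.0
```

```bash
python3 -c "
from h import *
o=st(); 
# reading bias ~.03: desk pick of thin things: real tip .003 -> reading tcp ~ -.010
go((o['tcp_pos']+[0,0,.12],Rt(.128)))
W=[.4458,.1885]; th=np.radians(79.8)
# wax: long axis from px ends
c=shot('top'); p=c['pixels'].astype(int); m=np.zeros(p.shape[:2],bool); w=(slice(235,256),slice(130,180))
m[w]=((p[...,0]-p[...,1])>75)[w]; ys,xs=np.nonzero(m);P=np.array([ray(c,q,.006)[:2] for q in zip(xs,ys)]);v=np.linalg.svd(P-P.mean(0))[2][0]
print(len(P),P.mean(0),(P.max(0)+P.min(0))/2,np.ptp(P,0),np.degrees(np.arctan2(v[1],v[0])))
"
```

```text
{'clock': np.float64(11.5), 'tcp_pos': array([0.5476, 0.4111, 0.0163]), 'orientation': array([ 2.0778e+00,  2.3548e+00, -2.0000e-03]), 'force': array([0.2436, 0.263 , 0.3017]), 'opening': np.float64(0.04), 'grasp_force': np.float64(0.0), 'qpos': array([-0.8741,  0.7971,  0.2361,  1.8313, -0.3223,  0.5518, -0.3055])}
offset [-0.0008, -0.0001, -0.48] dr [-0.0001, 0.0011, -0.002] rows>=2.4
79 [0.44613412 0.19211902] [0.44640813 0.19189697] [0.01911392 0.08729714] 80.04755094463194
```

Emit:
play_rows:
  commands:
    - {"offset": [0, 0, -0.15], "dr": [0, 0, 0]}
    - {"offset": [0, 0, -0.32], "dr": [0, 0, 0]}
    - {"offset": [0, 0, -0.48], "dr": [0, 0, 0]}
    - {"offset": [0, 0, -0.48], "dr": [0, 0, 0]}

```text
clock: 11.95
tcp_pos: [0.5505, 0.4128, 0.1424]
orientation: [2.078, 2.353, 0.012]
force: [-0.6, -0.1, -0.1]
opening: 0.0401
grasp_force: 0.0
```

```bash
python3 -c "
from h import *
o=st(); 
go(([.446,.192,.10],Rt(-.174)))
c=shot('top')
for n in ('lid_tab','lid'):
  for d in cut_out(n,'top')[:2]: print(n,d['point'],d['confidence'],rect(c,d['pixels'],.016))
"
```

```text
{'clock': np.float64(11.95), 'tcp_pos': array([0.5505, 0.4128, 0.1424]), 'orientation': array([2.0775, 2.3532, 0.012 ]), 'force': array([-0.5702, -0.1236, -0.115 ]), 'opening': np.float64(0.0401), 'grasp_force': np.float64(0.0), 'qpos': array([-0.9228,  0.6423,  0.3125,  1.7698, -0.268 ,  0.7631, -0.351 ])}
offset [-0.8253, -0.5254, 0.1629] dr [0.0044, -0.0027, 0.1899] rows>=5.0
lid_tab [90.5, 192.6] 0.61 ((621.207275390625, 418.1614074707031), (180.27188110351562, 188.04788208007812), 8.813343048095703)
lid [88.9, 192.5] 0.65 ((621.5484619140625, 419.4091491699219), (180.02252197265625, 192.05572509765625), 8.095935821533203)
```

Emit:
play_rows:
  commands:
    - {"offset": [-0.2, -0.13, 0], "dr": [0.004, -0.003, 0.05]}
    - {"offset": [-0.4, -0.26, 0], "dr": [0.004, -0.003, 0.1]}
    - {"offset": [-0.6, -0.39, 0.05], "dr": [0.004, -0.003, 0.15]}
    - {"offset": [-0.75, -0.48, 0.12], "dr": [0.004, -0.003, 0.19]}
    - {"offset": [-0.825, -0.525, 0.163], "dr": [0.004, -0.003, 0.19]}
    - {"offset": [-0.825, -0.525, 0.163], "dr": [0.004, -0.003, 0.19]}
    - {"offset": [-0.825, -0.525, 0.163], "dr": [0.004, -0.003, 0.19]}

```text
clock: 12.8
tcp_pos: [0.4421, 0.1889, 0.0951]
orientation: [2.408, 2.018, -0.018]
force: [-0.2, 1.2, 0.2]
opening: 0.0399
grasp_force: 0.0
```

```bash
python3 -c "
from h import *
st(); go(([.446,.192,.03],Rt(-.174)),([.446,.192,0],Rt(-.174)),([.446,.192,-.01],Rt(-.174)))"
```

```text
{'clock': np.float64(12.8), 'tcp_pos': array([0.4421, 0.1889, 0.0951]), 'orientation': array([ 2.4077,  2.0179, -0.0183]), 'force': array([-0.1682,  1.1515,  0.2461]), 'opening': np.float64(0.0399), 'grasp_force': np.float64(0.0), 'qpos': array([-0.7395,  0.523 ,  0.3066,  2.2587, -0.3737,  0.4176, -0.3016])}
offset [0.0171, 0.0151, 0.2602] dr [-0.0047, 0.0057, -0.0011] rows>=1.3
offset [0.0182, 0.016, 0.3802] dr [-0.0047, 0.0057, -0.0011] rows>=1.9
offset [0.0185, 0.0163, 0.4202] dr [-0.0047, 0.0057, -0.0011] rows>=2.1
```

Emit:
play_rows:
  commands:
    - {"offset": [0.017, 0.015, 0.13], "dr": [-0.005, 0.006, -0.001]}
    - {"offset": [0.017, 0.015, 0.26], "dr": [-0.005, 0.006, -0.001]}
    - {"offset": [0.018, 0.016, 0.33], "dr": [-0.005, 0.006, -0.001]}
    - {"offset": [0.018, 0.016, 0.37], "dr": [-0.005, 0.006, -0.001]}
    - {"offset": [0.018, 0.016, 0.38], "dr": [-0.005, 0.006, -0.001]}
    - {"offset": [0.018, 0.016, 0.38], "dr": [-0.005, 0.006, -0.001]}

```text
clock: 13.4
tcp_pos: [0.4474, 0.1939, 0.001]
orientation: [2.403, 2.023, 0.006]
force: [-0.7, -0.3, 0.8]
opening: 0.0401
grasp_force: 0.0
```

Emit:
play_rows:
  commands:
    - {"offset": [0, 0, 0.012], "dr": [0, 0, 0]}
    - {"offset": [0, 0, 0.024], "dr": [0, 0, 0]}
    - {"offset": [0, 0, 0.032], "dr": [0, 0, 0]}
    - {"offset": [0, 0, 0.032], "dr": [0, 0, 0]}

```text
clock: 13.8
tcp_pos: [0.4473, 0.1936, -0.0068]
orientation: [2.404, 2.022, 0.006]
force: [0.6, 0.3, -0.8]
opening: 0.0399
grasp_force: 0.0
```

Emit:
play_rows:
  commands:
    - {"offset": [0, 0, 0], "dr": [0, 0, 0]}
    - {"offset": [0, 0, 0], "dr": [0, 0, 0]}
    - {"offset": [0, 0, 0], "dr": [0, 0, 0]}
    - {"offset": [0, 0, 0], "dr": [0, 0, 0]}
    - {"offset": [0, 0, 0], "dr": [0, 0, 0]}
    - {"offset": [0, 0, 0], "dr": [0, 0, 0]}
  claw: 2
  newtons: 40

```text
clock: 14.4
tcp_pos: [0.4472, 0.1935, -0.0069]
orientation: [2.404, 2.022, 0.006]
force: [-0.1, -0.6, 0.8]
opening: 0.0018
grasp_force: 0.0
```

```bash
python3 -c "
from h import *
st(); shot('scene','wax',crop=(180,90,340,210),scale=4)"
```

```text
{'clock': np.float64(14.4), 'tcp_pos': array([ 0.4472,  0.1935, -0.0069]), 'orientation': array([2.4038, 2.0219, 0.0058]), 'force': array([-0.1319, -0.6381,  0.8091]), 'opening': np.float64(0.0018), 'grasp_force': np.float64(0.0), 'qpos': array([-0.599 ,  0.7079,  0.1086,  2.2968, -0.481 ,  0.1532, -0.2127])}
```

View pics/wax.png

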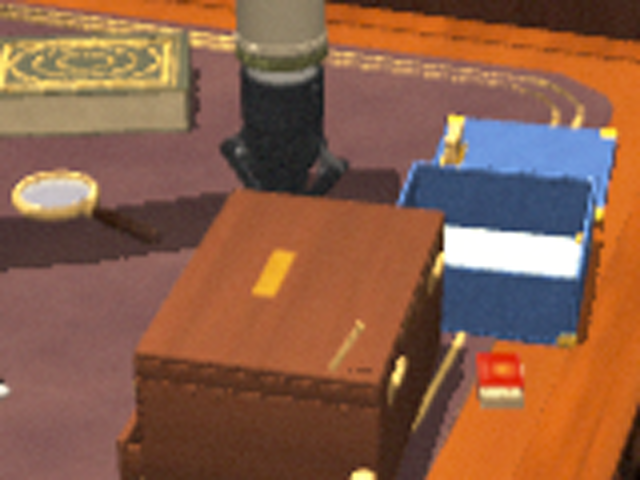

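The picture shows the lid flat on the desk at (525,150) and the box open at (500,250). The fingers closed above the wax stick, so I go lower.

Emit:
play_rows:
  commands:
    - {"offset": [0, 0, 0], "dr": [0, 0, 0]}
    - {"offset": [0, 0, 0], "dr": [0, 0, 0]}
    - {"offset": [0, 0, 0], "dr": [0, 0, 0]}
    - {"offset": [0, 0, 0.01], "dr": [0, 0, 0]}
    - {"offset": [0, 0, 0.02], "dr": [0, 0, 0]}
    - {"offset": [0, 0, 0.028], "dr": [0, 0, 0]}
    - {"offset": [0, 0, 0.028], "dr": [0, 0, 0]}
  claw: 28

```text
clock: 15.15
tcp_pos: [0.4471, 0.1934, -0.0143]
orientation: [2.404, 2.022, 0.005]
force: [0.2, -0.4, -0.6]
opening: 0.028
grasp_force: 0.0
```

Emit:
play_rows:
  commands:
    - {"offset": [0, 0, 0], "dr": [0, 0, 0]}
    - {"offset": [0, 0, 0], "dr": [0, 0, 0]}
    - {"offset": [0, 0, 0], "dr": [0, 0, 0]}
    - {"offset": [0, 0, 0], "dr": [0, 0, 0]}
    - {"offset": [0, 0, 0], "dr": [0, 0, 0]}
  claw: 2

```text
clock: 15.65
tcp_pos: [0.4473, 0.1935, -0.0138]
orientation: [2.404, 2.022, 0.006]
force: [0.2, -0.7, -0.3]
opening: 0.0081
grasp_force: 39.2
```

```bash
python3 -c "
from h import *
o=st(); c=shot('top'); print(proj(c,o['tcp_pos']))
for cam in ('top','scene'):
  c=shot(cam)
  for d in find_in('wax_stick',cam): print(cam,d,ray(c,d['point'],.005))"
```

```text
{'clock': np.float64(15.65), 'tcp_pos': array([ 0.4473,  0.1935, -0.0138]), 'orientation': array([2.4037, 2.0219, 0.006 ]), 'force': array([ 0.2091, -0.7212, -0.35  ]), 'opening': np.float64(0.0081), 'grasp_force': np.float64(39.1634), 'qpos': array([-0.591 ,  0.7214,  0.097 ,  2.298 , -0.4895,  0.1366, -0.2049])}
[154.72727602 244.55117538]
```

Emit:
play_rows:
  commands:
    - {"offset": [0, 0, 0], "dr": [0, 0, 0]}
    - {"offset": [0, 0, 0], "dr": [0, 0, 0]}
    - {"offset": [0, 0, 0], "dr": [0, 0, 0]}
    - {"offset": [0, 0, 0.008], "dr": [0, 0, 0]}
    - {"offset": [0, 0, 0.014], "dr": [0, 0, 0]}
    - {"offset": [0, 0, 0.014], "dr": [0, 0, 0]}
  claw: 22

```text
clock: 16.5
tcp_pos: [0.4471, 0.1935, -0.0177]
orientation: [2.404, 2.022, 0.005]
force: [0.6, -0.1, 0.4]
opening: 0.0221
grasp_force: 0.0
```

Emit:
play_rows:
  commands:
    - {"offset": [0, 0, 0], "dr": [0, 0, 0]}
    - {"offset": [0, 0, 0], "dr": [0, 0, 0]}
    - {"offset": [0, 0, 0], "dr": [0, 0, 0]}
    - {"offset": [0, 0, 0], "dr": [0, 0, 0]}
  claw: 2

```text
clock: 16.9
tcp_pos: [0.4473, 0.1935, -0.0173]
orientation: [2.404, 2.022, 0.006]
force: [-0.1, -0.6, 0.9]
opening: 0.0083
grasp_force: 40.7
```

```bash
cat >> h.py <<'E'
PS=.129; C=np.array([.6455,.2016]); M2=R.from_euler('z',PS).as_matrix()[:2,:2]
def bx(x,y,z): return [*(C+M2@[x,y]),z]
E
python3 -c "
from h import *
o=st(); print(bx(-.02,0,0)); go((o['tcp_pos']+[0,0,.12],Rt(-.174)),(bx(-.02,0,.12),Rt(PS)),(bx(-.02,0,.03),Rt(PS)))"
```

```text
{'clock': np.float64(16.9), 'tcp_pos': array([ 0.4473,  0.1935, -0.0173]), 'orientation': array([2.4038, 2.0218, 0.0059]), 'force': array([-0.0828, -0.6146,  0.9402]), 'opening': np.float64(0.0083), 'grasp_force': np.float64(40.7372), 'qpos': array([-0.5874,  0.7282,  0.0917,  2.2985, -0.4963,  0.1285, -0.1984])}
[np.float64(0.625666179358902), np.float64(0.1990271496785165), 0]
offset [0.0012, 0.0014, -0.48] dr [0.0018, -0.0016, 0.0011] rows>=2.4
offset [0.1454, 0.7008, -0.547] dr [0.0021, -0.0013, -0.1918] rows>=4.5
offset [0.1445, 0.6998, -0.187] dr [0.0021, -0.0013, -0.1918] rows>=3.7
```

Emit:
play_rows:
  commands:
    - {"offset": [0, 0, -0.12], "dr": [0, 0, 0]}
    - {"offset": [0, 0, -0.3], "dr": [0, 0, 0]}
    - {"offset": [0, 0.05, -0.45], "dr": [0, 0, 0]}
    - {"offset": [0.03, 0.2, -0.547], "dr": [0.002, -0.001, -0.06]}
    - {"offset": [0.07, 0.36, -0.547], "dr": [0.002, -0.001, -0.12]}
    - {"offset": [0.11, 0.52, -0.547], "dr": [0.002, -0.001, -0.19]}
    - {"offset": [0.145, 0.66, -0.547], "dr": [0.002, -0.001, -0.192]}
    - {"offset": [0.145, 0.7, -0.547], "dr": [0.002, -0.001, -0.192]}
    - {"offset": [0.145, 0.7, -0.4], "dr": [0.002, -0.001, -0.192]}
    - {"offset": [0.145, 0.7, -0.3], "dr": [0.002, -0.001, -0.192]}

```text
clock: 17.9
tcp_pos: [0.625, 0.1988, 0.0568]
orientation: [-2.073, -2.359, 0.0]
force: [0.2, -0.0, -0.5]
opening: 0.0085
grasp_force: 40.6
```

```bash
python3 -c "
from h import *
o=st(); go((bx(-.02,0,.0),Rt(PS)))
c=capture('scene')
for d in find_in('wax_stick','scene'): print(d,ray(c,d['point'],.07))"
```

```text
{'clock': np.float64(17.9), 'tcp_pos': array([0.625 , 0.1988, 0.0568]), 'orientation': array([-2.0733e+00, -2.3594e+00,  4.0000e-04]), 'force': array([ 0.1616, -0.0081, -0.5114]), 'opening': np.float64(0.0085), 'grasp_force': np.float64(40.6046), 'qpos': array([-0.5512,  0.7169,  0.2461,  1.8879, -0.3006,  0.5732,  0.0197])}
offset [0.0004, 0.003, 0.2272] dr [-0.0004, -0.0002, -0.0001] rows>=1.1
```

Emit:
play_rows:
  commands:
    - {"offset": [0, 0.003, 0.08], "dr": [0, 0, 0]}
    - {"offset": [0, 0.003, 0.16], "dr": [0, 0, 0]}
    - {"offset": [0, 0.003, 0.215], "dr": [0, 0, 0]}
    - {"offset": [0, 0.003, 0.227], "dr": [0, 0, 0]}
    - {"offset": [0, 0.003, 0.227], "dr": [0, 0, 0]}

```text
clock: 18.5
tcp_pos: [0.6263, 0.1992, 0.0018]
orientation: [-2.073, -2.36, -0.0]
force: [0.7, 0.5, 0.0]
opening: 0.008
grasp_force: 40.6
```

Emit:
play_rows:
  commands:
    - {"offset": [0, 0, 0], "dr": [0, 0, 0]}
    - {"offset": [0, 0, 0], "dr": [0, 0, 0]}
    - {"offset": [0, 0, 0], "dr": [0, 0, 0]}
    - {"offset": [0, 0, -0.1], "dr": [0, 0, 0]}
    - {"offset": [0, 0, -0.3], "dr": [0, 0, 0]}
    - {"offset": [0, 0, -0.5], "dr": [0, 0, 0]}
    - {"offset": [0, 0, -0.7], "dr": [0, 0, 0]}
    - {"offset": [0, 0, -0.8], "dr": [0, 0, 0]}
    - {"offset": [0, 0, -0.8], "dr": [0, 0, 0]}
  claw: 24

```text
clock: 19.4
tcp_pos: [0.6285, 0.1996, 0.2065]
orientation: [2.071, 2.358, 0.012]
force: [0.0, -0.6, 0.2]
opening: 0.0244
grasp_force: 0.0
```

```bash
python3 -c "
from h import *
o=st()
for cam in ('scene','top'):
  c=capture(cam)
  for n in ('wax_stick','glasses_case','fountain_pen','ball_pen'):
    for d in find_in(n,cam): print(cam,n,np.round(d['confidence'],2),ray(c,d['point'],.02 if n!='wax_stick' else .01).round(3))
go(([.54,-.08,.22],Rt(.8)),cur=None)
go(([.452,-.281,.12],Rt(1.466)),cur=(np.array([.54,-.08,.22]),Rt(.8)))"
```

```text
{'clock': np.float64(19.4), 'tcp_pos': array([0.6285, 0.1996, 0.2065]), 'orientation': array([2.0712, 2.358 , 0.0117]), 'force': array([ 0.0348, -0.6362,  0.2443]), 'opening': np.float64(0.0244), 'grasp_force': np.float64(0.0), 'qpos': array([-0.6128,  0.5387,  0.3364,  1.7849, -0.2293,  0.8482, -0.0401])}
scene glasses_case 0.72 [ 0.483 -0.466  0.02 ]
scene fountain_pen 0.72 [ 0.524 -0.01   0.02 ]
scene fountain_pen 0.62 [ 0.441 -0.364  0.02 ]
scene ball_pen 0.67 [ 0.451 -0.294  0.02 ]
scene ball_pen 0.57 [ 0.66  -0.551  0.02 ]
top wax_stick 0.54 [0.616 0.185 0.01 ]
top wax_stick 0.16 [ 0.633 -0.234  0.01 ]
top glasses_case 0.76 [ 0.484 -0.453  0.02 ]
top ball_pen 0.55 [ 0.447 -0.269  0.02 ]
offset [-1.062, -0.4858, -0.0769] dr [-0.0007, -0.0002, -0.4269] rows>=5.9
offset [-0.3076, -0.822, 0.4] dr [0.0, 0.0, -0.424] rows>=4.8
```

Emit:
play_rows:
  commands:
    - {"offset": [-0.12, -0.05, -0.077], "dr": [0, 0, -0.08]}
    - {"offset": [-0.28, -0.12, -0.077], "dr": [0, 0, -0.17]}
    - {"offset": [-0.46, -0.2, -0.077], "dr": [0, 0, -0.26]}
    - {"offset": [-0.64, -0.28, -0.077], "dr": [0, 0, -0.34]}
    - {"offset": [-0.82, -0.36, -0.077], "dr": [0, 0, -0.42]}
    - {"offset": [-1, -0.46, -0.077], "dr": [0, 0, -0.427]}

```text
clock: 20.5
tcp_pos: [0.5448, -0.0642, 0.2205]
orientation: [1.174, 2.913, 0.001]
force: [0.2, -0.6, 0.3]
opening: 0.024
grasp_force: 0.0
```

```bash
python3 -c "
from h import *
o=st()
go(([.452,-.280,.18],Rt(1.466)),([.452,-.280,.08],Rt(1.466)))"
```

```text
{'clock': np.float64(20.5), 'tcp_pos': array([ 0.5448, -0.0642,  0.2205]), 'orientation': array([1.1744e+00, 2.9135e+00, 8.0000e-04]), 'force': array([ 0.2387, -0.5806,  0.3234]), 'opening': np.float64(0.024), 'grasp_force': np.float64(0.0), 'qpos': array([-0.109 ,  0.379 ,  0.1675,  2.0035, -0.0897,  0.7654,  0.916 ])}
offset [-0.3312, -0.8792, 0.1615] dr [0.0003, 0.0002, -0.4212] rows>=4.8
offset [-0.3312, -0.8795, 0.5615] dr [0.0003, 0.0002, -0.4212] rows>=5.5
```

Emit:
play_rows:
  commands:
    - {"offset": [-0.06, -0.16, 0], "dr": [0, 0, -0.09]}
    - {"offset": [-0.12, -0.32, 0], "dr": [0, 0, -0.18]}
    - {"offset": [-0.19, -0.5, 0.02], "dr": [0, 0, -0.27]}
    - {"offset": [-0.26, -0.68, 0.08], "dr": [0, 0, -0.36]}
    - {"offset": [-0.31, -0.82, 0.16], "dr": [0, 0, -0.421]}
    - {"offset": [-0.331, -0.88, 0.25], "dr": [0, 0, -0.421]}
    - {"offset": [-0.331, -0.88, 0.38], "dr": [0, 0, -0.421]}
    - {"offset": [-0.331, -0.88, 0.5], "dr": [0, 0, -0.421]}
    - {"offset": [-0.331, -0.88, 0.56], "dr": [0, 0, -0.421]}
    - {"offset": [-0.331, -0.88, 0.56], "dr": [0, 0, -0.421]}
  claw: 40

```text
clock: 21.5
tcp_pos: [0.4501, -0.2772, 0.0783]
orientation: [-0.172, -3.133, -0.003]
force: [-0.1, 0.2, -0.4]
opening: 0.04
grasp_force: 0.0
```

```bash
python3 -c "
from h import *
o=st()
go(([.452,-.280,0],Rt(1.466)),([.452,-.28,-.0165],Rt(1.466)))
c=capture('top')
for n in ('ball_pen','fountain_pen'):
    for d in cut_out(n,'top')[:2]: print(n,np.round(d['confidence'],2),rect(c,d['pixels'],.008))
"
```

```text
{'clock': np.float64(21.5), 'tcp_pos': array([ 0.4501, -0.2772,  0.0783]), 'orientation': array([-0.1717, -3.1331, -0.0032]), 'force': array([-0.1059,  0.2234, -0.4057]), 'opening': np.float64(0.04), 'grasp_force': np.float64(0.0), 'qpos': array([ 0.4393,  0.5668,  0.008 ,  2.1567, -0.0117,  0.4224,  1.9181])}
offset [-0.01, -0.0109, 0.3133] dr [0.0012, -0.0025, -0.003] rows>=1.6
offset [-0.0103, -0.011, 0.3793] dr [0.0012, -0.0025, -0.003] rows>=1.9
ball_pen 0.53 ((652.1753540039062, 211.80929565429688), (192.56130981445312, 205.24755859375), 7.294055938720703)
ball_pen 0.48 ((655.406982421875, -558.116943359375), (45.96854019165039, 3.0312187671661377), 71.15229797363281)
```

Emit:
play_rows:
  commands:
    - {"offset": [-0.01, -0.011, 0.12], "dr": [0.001, -0.002, -0.003]}
    - {"offset": [-0.01, -0.011, 0.24], "dr": [0.001, -0.002, -0.003]}
    - {"offset": [-0.01, -0.011, 0.32], "dr": [0.001, -0.002, -0.003]}
    - {"offset": [-0.01, -0.011, 0.36], "dr": [0.001, -0.002, -0.003]}
    - {"offset": [-0.01, -0.011, 0.378], "dr": [0.001, -0.002, -0.003]}
    - {"offset": [-0.01, -0.011, 0.378], "dr": [0.001, -0.002, -0.003]}

```text
clock: 22.25
tcp_pos: [0.4538, -0.2808, -0.0135]
orientation: [0.164, 3.134, -0.002]
force: [-0.1, -0.6, 0.7]
opening: 0.04
grasp_force: 0.0
```

Emit:
play_rows:
  commands:
    - {"offset": [0, 0, 0], "dr": [0, 0, 0]}
    - {"offset": [0, 0, 0], "dr": [0, 0, 0]}
    - {"offset": [0, 0, 0], "dr": [0, 0, 0]}
    - {"offset": [0, 0, 0], "dr": [0, 0, 0]}
    - {"offset": [0, 0, 0], "dr": [0, 0, 0]}
    - {"offset": [0, 0, 0], "dr": [0, 0, 0]}
  claw: 2
  newtons: 60

```text
clock: 22.85
tcp_pos: [0.454, -0.281, -0.0128]
orientation: [0.164, 3.133, -0.003]
force: [0.0, 0.9, 7.6]
opening: 0.0095
grasp_force: 58.7
```

```bash
python3 -c "
from h import *
o=st()
go((o['tcp_pos']+[0,0,.23],Rt(1.466)))
go(([.54,-.06,.23],Rt(.8)),cur=(o['tcp_pos']+[0,0,.23],Rt(1.466)))
go((bx(-.04,0,.2),Rt(PS)),cur=(np.array([.54,-.06,.23]),Rt(.8)))
"
```

```text
{'clock': np.float64(22.85), 'tcp_pos': array([ 0.454 , -0.281 , -0.0128]), 'orientation': array([ 0.1642,  3.1326, -0.0032]), 'force': array([0.0453, 0.9391, 7.6019]), 'opening': np.float64(0.0095), 'grasp_force': np.float64(58.706), 'qpos': array([ 0.4462,  0.7305,  0.0023,  2.189 , -0.0069,  0.2171,  1.9207])}
offset [-0.0044, -0.0016, -0.92] dr [-0.0011, 0.003, 0.0] rows>=4.6
offset [-0.2496, 0.915, -0.0514] dr [0.0, 0.0, 0.424] rows>=4.7
offset [0.5258, 0.9193, 0.12] dr [0.0, 0.0, 0.4272] rows>=5.3
```

Emit:
play_rows:
  commands:
    - {"offset": [0, 0, -0.1], "dr": [0, 0, 0]}
    - {"offset": [0, 0, -0.25], "dr": [0, 0, 0]}
    - {"offset": [0, 0, -0.4], "dr": [0, 0, 0]}
    - {"offset": [0, 0, -0.56], "dr": [0, 0, 0]}
    - {"offset": [0, 0, -0.72], "dr": [0, 0, 0]}
    - {"offset": [0, 0, -0.85], "dr": [0, 0, 0]}
    - {"offset": [0, 0, -0.92], "dr": [0, 0, 0]}
    - {"offset": [0, 0, -0.92], "dr": [0, 0, 0]}

```text
clock: 23.65
tcp_pos: [0.4538, -0.2809, 0.2193]
orientation: [0.164, 3.129, -0.006]
force: [0.2, -0.2, -0.1]
opening: 0.0094
grasp_force: 58.9
```

Emit:
play_rows:
  commands:
    - {"offset": [-0.05, 0.18, -0.05], "dr": [0, 0, 0.08]}
    - {"offset": [-0.1, 0.36, -0.05], "dr": [0, 0, 0.16]}
    - {"offset": [-0.15, 0.54, -0.05], "dr": [0, 0, 0.24]}
    - {"offset": [-0.2, 0.72, -0.05], "dr": [0, 0, 0.33]}
    - {"offset": [-0.25, 0.9, -0.05], "dr": [0, 0, 0.424]}
    - {"offset": [-0.25, 0.915, -0.05], "dr": [0, 0, 0.424]}

```text
clock: 24.25
tcp_pos: [0.5405, -0.0519, 0.2275]
orientation: [1.175, 2.911, 0.003]
force: [-1.0, 0.1, -0.0]
opening: 0.0097
grasp_force: 58.9
```

```bash
python3 -c "
from h import *
o=st()
go((bx(-.042,0,.16),Rt(PS)),(bx(-.042,0,.16),Rt(PS+.04)))
"
```

```text
{'clock': np.float64(24.25), 'tcp_pos': array([ 0.5405, -0.0519,  0.2275]), 'orientation': array([1.175 , 2.9109, 0.003 ]), 'force': array([-0.9626,  0.1209, -0.0147]), 'opening': np.float64(0.0097), 'grasp_force': np.float64(58.9232), 'qpos': array([-0.1166,  0.3619,  0.1459,  2.0082, -0.075 ,  0.7735,  0.877 ])}
offset [0.5071, 0.8894, 0.2716] dr [0.002, 0.0004, 0.4294] rows>=5.3
offset [0.5071, 0.8894, 0.2716] dr [0.002, 0.0004, 0.4039] rows>=5.3
```

Emit:
play_rows:
  commands:
    - {"offset": [0.09, 0.16, 0], "dr": [0, 0, 0.08]}
    - {"offset": [0.18, 0.32, 0], "dr": [0, 0, 0.16]}
    - {"offset": [0.27, 0.48, 0], "dr": [0, 0, 0.25]}
    - {"offset": [0.36, 0.64, 0], "dr": [0, 0, 0.34]}
    - {"offset": [0.45, 0.8, 0.05], "dr": [0, 0, 0.429]}
    - {"offset": [0.507, 0.89, 0.12], "dr": [0.002, 0, 0.429]}
    - {"offset": [0.507, 0.89, 0.27], "dr": [0.002, 0, 0.429]}
    - {"offset": [0.507, 0.89, 0.27], "dr": [0.002, 0, 0.429]}
    - {"offset": [0.507, 0.89, 0.27], "dr": [0.002, 0, 0.429]}

```text
clock: 25.15
tcp_pos: [0.6025, 0.1871, 0.1603]
orientation: [2.077, 2.355, -0.007]
force: [-0.7, -0.3, 0.0]
opening: 0.0096
grasp_force: 58.9
```

```bash
python3 -c "
from h import *
o=st()
go((bx(-.042,0,.01),Rt(PS)))
"
```

```text
{'clock': np.float64(25.15), 'tcp_pos': array([0.6025, 0.1871, 0.1603]), 'orientation': array([ 2.0767,  2.3553, -0.0072]), 'force': array([-0.7265, -0.3319,  0.0213]), 'opening': np.float64(0.0096), 'grasp_force': np.float64(58.9237), 'qpos': array([-0.577 ,  0.5579,  0.2774,  1.881 , -0.2126,  0.7347, -0.0551])}
offset [0.038, 0.0114, 0.6012] dr [-0.0015, 0.0026, -0.0022] rows>=3.0
```

Emit:
play_rows:
  commands:
    - {"offset": [0.038, 0.011, 0.1], "dr": [-0.001, 0.003, -0.002]}
    - {"offset": [0.038, 0.011, 0.22], "dr": [-0.001, 0.003, -0.002]}
    - {"offset": [0.038, 0.011, 0.35], "dr": [-0.001, 0.003, -0.002]}
    - {"offset": [0.038, 0.011, 0.48], "dr": [-0.001, 0.003, -0.002]}
    - {"offset": [0.038, 0.011, 0.56], "dr": [-0.001, 0.003, -0.002]}
    - {"offset": [0.038, 0.011, 0.6], "dr": [-0.001, 0.003, -0.002]}
    - {"offset": [0.038, 0.011, 0.6], "dr": [-0.001, 0.003, -0.002]}

```text
clock: 25.85
tcp_pos: [0.605, 0.1969, 0.0111]
orientation: [-2.074, -2.359, -0.003]
force: [0.6, -0.8, -0.5]
opening: 0.0094
grasp_force: 58.9
```

Emit:
play_rows:
  commands:
    - {"offset": [0, 0, 0], "dr": [0, 0, 0]}
    - {"offset": [0, 0, 0], "dr": [0, 0, 0]}
    - {"offset": [0, 0, 0], "dr": [0, 0, 0]}
    - {"offset": [0, 0, -0.1], "dr": [0, 0, 0]}
    - {"offset": [0, 0, -0.25], "dr": [0, 0, 0]}
    - {"offset": [0, 0, -0.42], "dr": [0, 0, 0]}
    - {"offset": [0, 0, -0.6], "dr": [0, 0, 0]}
    - {"offset": [0, 0, -0.78], "dr": [0, 0, 0]}
    - {"offset": [0, 0, -0.8], "dr": [0, 0, 0]}
  claw: 26

```text
clock: 26.75
tcp_pos: [0.6072, 0.198, 0.2173]
orientation: [2.071, 2.357, 0.017]
force: [1.0, 0.6, -0.6]
opening: 0.0259
grasp_force: 0.0
```

```bash
python3 -c "
from h import *
o=st()
c=capture('top'); g=cv2.cvtColor(c['pixels'],cv2.COLOR_RGB2HSV)
for n in ('ball_pen','wax_stick','fountain_pen','glasses_case'):
    for d in find_in(n,'top'): print(n,np.round(d['confidence'],2),ray(c,d['point'],.012).round(3))
V=g[...,2]; w=np.zeros(V.shape,bool); w[212:268,306:328]=(V<55)[212:268,306:328]
n,l,s,_=cv2.connectedComponentsWithStats(w.astype(np.uint8)); k=1+np.argmax(s[1:,4]); ys,xs=np.nonzero(l==k)
P=np.array([ray(c,q,.010)[:2] for q in zip(xs,ys)]); 
a=P[P[:,0]>np.percentile(P[:,0],75)].mean(0); b=P[P[:,0]<np.percentile(P[:,0],25)].mean(0)
print('fpen',len(P),P.mean(0),P.min(0),P.max(0),np.degrees(np.arctan2(*(a-b)[::-1])))
go(([.54,-.06,.23],Rt(.8)))
go(([.44,-.353,.16],Rt(1.6)),cur=(np.array([.54,-.06,.23]),Rt(.8)))
"
```

```text
{'clock': np.float64(26.75), 'tcp_pos': array([0.6072, 0.198 , 0.2173]), 'orientation': array([2.071 , 2.3573, 0.0174]), 'force': array([ 1.011 ,  0.562 , -0.5686]), 'opening': np.float64(0.0259), 'grasp_force': np.float64(0.0), 'qpos': array([-0.6078,  0.4965,  0.3047,  1.8239, -0.1963,  0.8387, -0.0784])}
ball_pen 0.54 [ 0.658 -0.54   0.012]
ball_pen 0.46 [0.615 0.204 0.012]
wax_stick 0.41 [0.621 0.198 0.012]
fountain_pen 0.72 [ 0.441 -0.346  0.012]
glasses_case 0.6 [ 0.475 -0.46   0.012]
fpen 121 [ 0.43599905 -0.35312433] [ 0.37639096 -0.35909677] [ 0.50642257 -0.34775292] 1.374282656129105
offset [-0.988, -0.3849, -0.0834] dr [-0.0001, -0.001, -0.4267] rows>=5.3
offset [-0.5296, -1.1194, 0.28] dr [0.0, 0.0, -0.5093] rows>=6.3
```

Emit:
play_rows:
  commands:
    - {"offset": [-0.16, -0.06, -0.08], "dr": [0, 0, -0.08]}
    - {"offset": [-0.33, -0.13, -0.08], "dr": [0, 0, -0.17]}
    - {"offset": [-0.5, -0.2, -0.08], "dr": [0, 0, -0.26]}
    - {"offset": [-0.67, -0.27, -0.08], "dr": [0, 0, -0.34]}
    - {"offset": [-0.84, -0.34, -0.08], "dr": [0, 0, -0.42]}
    - {"offset": [-0.988, -0.385, -0.08], "dr": [0, 0, -0.427]}
    - {"offset": [-0.988, -0.385, -0.08], "dr": [0, 0, -0.427]}

```text
clock: 27.7
tcp_pos: [0.5386, -0.0662, 0.2289]
orientation: [-1.192, -2.905, 0.001]
force: [0.8, -0.1, 0.2]
opening: 0.0261
grasp_force: 0.0
```

```bash
python3 -c "
from h import *
o=st()
go(([.44,-.353,.16],Rt(1.606)))"
```

```text
{'clock': np.float64(27.7), 'tcp_pos': array([ 0.5386, -0.0662,  0.2289]), 'orientation': array([-1.1915e+00, -2.9051e+00,  1.2000e-03]), 'force': array([ 0.7763, -0.0587,  0.1766]), 'opening': np.float64(0.0261), 'grasp_force': np.float64(0.0), 'qpos': array([-0.0958,  0.3619,  0.1528,  2.0043, -0.0762,  0.7826,  0.8938])}
offset [-0.5252, -1.0934, 0.2764] dr [-0.0005, -0.0011, -0.518] rows>=6.2
```

Emit:
play_rows:
  commands:
    - {"offset": [-0.08, -0.16, 0], "dr": [0, 0, -0.08]}
    - {"offset": [-0.16, -0.33, 0], "dr": [0, 0, -0.17]}
    - {"offset": [-0.24, -0.5, 0], "dr": [0, 0, -0.26]}
    - {"offset": [-0.32, -0.67, 0.02], "dr": [0, 0, -0.35]}
    - {"offset": [-0.4, -0.84, 0.1], "dr": [0, 0, -0.44]}
    - {"offset": [-0.48, -1, 0.2], "dr": [0, 0, -0.518]}
    - {"offset": [-0.48, -1, 0.28], "dr": [0, 0, -0.518]}
    - {"offset": [-0.48, -1, 0.28], "dr": [0, 0, -0.518]}
  claw: 40

```text
clock: 28.5
tcp_pos: [0.4504, -0.3227, 0.1558]
orientation: [0.062, -3.136, -0.009]
force: [1.1, 1.6, 0.2]
opening: 0.0401
grasp_force: 0.0
```

```bash
python3 -c "
from h import *
o=st()
go(([.44,-.353,.05],Rt(1.606)),([.44,-.353,-.0125],Rt(1.606)))"
```

```text
{'clock': np.float64(28.5), 'tcp_pos': array([ 0.4504, -0.3227,  0.1558]), 'orientation': array([ 0.0622, -3.1365, -0.0092]), 'force': array([1.0761, 1.5588, 0.2185]), 'opening': np.float64(0.0401), 'grasp_force': np.float64(0.0), 'qpos': array([ 0.5363,  0.4705, -0.0214,  2.0407,  0.0116,  0.6374,  2.1182])}
offset [0.0444, -0.122, 0.4227] dr [0.0038, -0.0028, 0.0028] rows>=2.2
offset [0.0433, -0.1235, 0.6726] dr [0.0038, -0.0028, 0.0028] rows>=3.4
```

Emit:
play_rows:
  commands:
    - {"offset": [0.02, -0.06, 0.1], "dr": [0.004, -0.003, 0.003]}
    - {"offset": [0.044, -0.123, 0.2], "dr": [0.004, -0.003, 0.003]}
    - {"offset": [0.044, -0.123, 0.35], "dr": [0.004, -0.003, 0.003]}
    - {"offset": [0.044, -0.123, 0.5], "dr": [0.004, -0.003, 0.003]}
    - {"offset": [0.044, -0.123, 0.6], "dr": [0.004, -0.003, 0.003]}
    - {"offset": [0.043, -0.123, 0.65], "dr": [0.004, -0.003, 0.003]}
    - {"offset": [0.043, -0.123, 0.673], "dr": [0.004, -0.003, 0.003]}
    - {"offset": [0.043, -0.123, 0.673], "dr": [0.004, -0.003, 0.003]}

```text
clock: 29.3
tcp_pos: [0.4443, -0.3529, -0.0087]
orientation: [-0.062, 3.135, -0.006]
force: [-0.6, -0.1, 0.3]
opening: 0.0397
grasp_force: 0.0
```

Emit:
play_rows:
  commands:
    - {"offset": [0, 0, 0], "dr": [0, 0, 0]}
    - {"offset": [0, 0, 0], "dr": [0, 0, 0]}
    - {"offset": [0, 0, 0], "dr": [0, 0, 0]}
    - {"offset": [0, 0, 0], "dr": [0, 0, 0]}
    - {"offset": [0, 0, 0], "dr": [0, 0, 0]}
    - {"offset": [0, 0, 0], "dr": [0, 0, 0]}
  claw: 2
  newtons: 60

```text
clock: 29.9
tcp_pos: [0.4443, -0.3542, -0.0076]
orientation: [-0.06, 3.133, -0.008]
force: [0.2, -0.3, 7.3]
opening: 0.0089
grasp_force: 58.8
```

```bash
python3 -c "
from h import *
o=st()
go((o['tcp_pos']+[0,0,.235],Rt(1.606)))
go(([.54,-.1,.235],Rt(.85)),cur=(o['tcp_pos']+[0,0,.235],Rt(1.606)))
"
```

```text
{'clock': np.float64(29.9), 'tcp_pos': array([ 0.4443, -0.3542, -0.0076]), 'orientation': array([-0.0596,  3.1331, -0.0085]), 'force': array([ 0.1654, -0.3054,  7.3332]), 'opening': np.float64(0.0089), 'grasp_force': np.float64(58.8055), 'qpos': array([ 0.5818,  0.7362, -0.013 ,  2.1122,  0.0314,  0.2838,  2.1509])}
offset [-0.0074, -0.0052, -0.94] dr [-0.0035, 0.005, 0.0018] rows>=4.7
offset [-0.4184, 1.0025, -0.0302] dr [0.0, 0.0, 0.4813] rows>=5.4
```

Emit:
play_rows:
  commands:
    - {"offset": [0, 0, 0], "dr": [0, 0, 0]}
    - {"offset": [0, 0, 0], "dr": [0, 0, 0]}
    - {"offset": [0, 0, 0], "dr": [0, 0, 0]}
    - {"offset": [0, 0, 0.01], "dr": [0, 0, 0]}
    - {"offset": [0, 0, 0.02], "dr": [0, 0, 0]}
    - {"offset": [0, 0, 0.02], "dr": [0, 0, 0]}
  claw: 30

```text
clock: 30.5
tcp_pos: [0.4434, -0.3534, -0.0144]
orientation: [-0.06, 3.136, -0.006]
force: [-0.2, 0.9, -0.7]
opening: 0.03
grasp_force: 0.0
```

Emit:
play_rows:
  commands:
    - {"offset": [0, 0, 0], "dr": [0, 0, 0]}
    - {"offset": [0, 0, 0], "dr": [0, 0, 0]}
    - {"offset": [0, 0, 0], "dr": [0, 0, 0]}
    - {"offset": [0, 0, 0], "dr": [0, 0, 0]}
    - {"offset": [0, 0, 0], "dr": [0, 0, 0]}
  claw: 2

```text
clock: 31.0
tcp_pos: [0.4436, -0.3536, -0.0138]
orientation: [-0.06, 3.135, -0.007]
force: [-0.6, 0.1, 0.9]
opening: 0.0114
grasp_force: 58.7
```

Better grip. Lift and carry.

Emit:
play_rows:
  commands:
    - {"offset": [0, 0, -0.1], "dr": [0, 0, 0]}
    - {"offset": [0, 0, -0.25], "dr": [0, 0, 0]}
    - {"offset": [0, 0, -0.4], "dr": [0, 0, 0]}
    - {"offset": [0, 0, -0.56], "dr": [0, 0, 0]}
    - {"offset": [0, 0, -0.72], "dr": [0, 0, 0]}
    - {"offset": [0, 0, -0.87], "dr": [0, 0, 0]}
    - {"offset": [0, 0, -0.96], "dr": [0, 0, 0]}
    - {"offset": [0, 0, -0.96], "dr": [0, 0, 0]}

```text
clock: 31.8
tcp_pos: [0.4434, -0.3536, 0.2296]
orientation: [-0.06, 3.13, -0.012]
force: [-0.4, 0.5, -0.9]
opening: 0.0113
grasp_force: 58.7
```

Emit:
play_rows:
  commands:
    - {"offset": [-0.07, 0.17, -0.03], "dr": [0, 0, 0.08]}
    - {"offset": [-0.14, 0.34, -0.03], "dr": [0, 0, 0.16]}
    - {"offset": [-0.21, 0.51, -0.03], "dr": [0, 0, 0.24]}
    - {"offset": [-0.28, 0.68, -0.03], "dr": [0, 0, 0.32]}
    - {"offset": [-0.35, 0.85, -0.03], "dr": [0, 0, 0.4]}
    - {"offset": [-0.418, 1, -0.03], "dr": [0, 0, 0.481]}
    - {"offset": [-0.418, 1, -0.03], "dr": [0, 0, 0.481]}

```text
clock: 32.5
tcp_pos: [0.5387, -0.0917, 0.2318]
orientation: [1.094, 2.939, 0.0]
force: [-1.0, -0.7, -0.6]
opening: 0.0116
grasp_force: 58.7
```

```bash
python3 -c "
from h import *
o=st()
go((bx(-.058,0,.16),Rt(PS)))
"
```

```text
{'clock': np.float64(32.5), 'tcp_pos': array([ 0.5387, -0.0917,  0.2318]), 'orientation': array([1.0939e+00, 2.9390e+00, 4.0000e-04]), 'force': array([-0.9787, -0.6573, -0.6398]), 'opening': np.float64(0.0116), 'grasp_force': np.float64(58.7361), 'qpos': array([-0.0282,  0.3591,  0.1239,  1.9971, -0.0598,  0.7833,  0.9882])}
offset [0.5999, 0.9934, 0.2864] dr [0.0025, 0.0026, 0.4642] rows>=6.0
```

Emit:
play_rows:
  commands:
    - {"offset": [0.1, 0.16, 0], "dr": [0, 0, 0.08]}
    - {"offset": [0.2, 0.32, 0], "dr": [0, 0, 0.16]}
    - {"offset": [0.3, 0.48, 0], "dr": [0, 0, 0.25]}
    - {"offset": [0.4, 0.65, 0], "dr": [0, 0, 0.34]}
    - {"offset": [0.5, 0.82, 0.03], "dr": [0, 0, 0.42]}
    - {"offset": [0.6, 0.98, 0.08], "dr": [0.002, 0.003, 0.464]}
    - {"offset": [0.6, 0.998, 0.2], "dr": [0.002, 0.003, 0.464]}
    - {"offset": [0.6, 0.998, 0.28], "dr": [0.002, 0.003, 0.464]}
    - {"offset": [0.6, 0.998, 0.28], "dr": [0.002, 0.003, 0.464]}

```text
clock: 33.4
tcp_pos: [0.5861, 0.1869, 0.1586]
orientation: [-2.077, -2.357, 0.01]
force: [0.5, -0.5, 0.0]
opening: 0.0116
grasp_force: 58.8
```

```bash
python3 -c "
from h import *
o=st()
go((bx(-.055,0,.018),Rt(PS)))
"
```

```text
{'clock': np.float64(33.4), 'tcp_pos': array([0.5861, 0.1869, 0.1586]), 'orientation': array([-2.0766, -2.3567,  0.0101]), 'force': array([ 0.5317, -0.4714,  0.0049]), 'opening': np.float64(0.0116), 'grasp_force': np.float64(58.768), 'qpos': array([-0.5727,  0.5418,  0.2533,  1.9153, -0.1946,  0.7142, -0.0796])}
offset [0.0299, 0.026, 0.562] dr [-0.0033, 0.0024, -0.0018] rows>=2.8
```

Emit:
play_rows:
  commands:
    - {"offset": [0.03, 0.026, 0.05], "dr": [-0.003, 0.002, -0.002]}
    - {"offset": [0.03, 0.026, 0.15], "dr": [-0.003, 0.002, -0.002]}
    - {"offset": [0.03, 0.026, 0.27], "dr": [-0.003, 0.002, -0.002]}
    - {"offset": [0.03, 0.026, 0.4], "dr": [-0.003, 0.002, -0.002]}
    - {"offset": [0.03, 0.026, 0.5], "dr": [-0.003, 0.002, -0.002]}
    - {"offset": [0.03, 0.026, 0.56], "dr": [-0.003, 0.002, -0.002]}
    - {"offset": [0.03, 0.026, 0.56], "dr": [-0.003, 0.002, -0.002]}

```text
clock: 34.1
tcp_pos: [0.5937, 0.1952, 0.0209]
orientation: [2.074, 2.357, 0.006]
force: [-0.5, 0.2, -0.3]
opening: 0.0112
grasp_force: 58.8
```

Emit:
play_rows:
  commands:
    - {"offset": [0, 0, 0], "dr": [0, 0, 0]}
    - {"offset": [0, 0, 0], "dr": [0, 0, 0]}
    - {"offset": [0, 0, -0.02], "dr": [0, 0, 0]}
    - {"offset": [0, 0, -0.1], "dr": [0, 0, 0]}
    - {"offset": [0, 0, -0.25], "dr": [0, 0, 0]}
    - {"offset": [0, 0, -0.42], "dr": [0, 0, 0]}
    - {"offset": [0, 0, -0.6], "dr": [0, 0, 0]}
    - {"offset": [0, 0, -0.78], "dr": [0, 0, 0]}
    - {"offset": [0, 0, -0.82], "dr": [0, 0, 0]}
  claw: 19

```text
clock: 35.0
tcp_pos: [0.5952, 0.1955, 0.234]
orientation: [2.071, 2.354, 0.022]
force: [0.4, -0.7, -0.2]
opening: 0.0187
grasp_force: 0.0
```

```bash
python3 -c "
from h import *
o=st()
go(([.56,-.06,.24],Rt(.8)))
for cam in ('top','scene'):
  c=capture(cam)
  for n in ('fountain_pen','ball_pen','wax_stick'):
    for d in find_in(n,cam): print(cam,n,np.round(d['confidence'],2),ray(c,d['point'],.012).round(3))
  for d in cut_out('glasses_case',cam)[:1]:
    P=ray(c,d['point'],.02); print(cam,'case',d['confidence'],P.round(3),rect(c,d['pixels'],.02))
"
```

```text
{'clock': np.float64(35.0), 'tcp_pos': array([0.5952, 0.1955, 0.234 ]), 'orientation': array([2.0712, 2.3535, 0.0217]), 'force': array([ 0.3743, -0.7069, -0.1555]), 'opening': np.float64(0.0187), 'grasp_force': np.float64(0.0), 'qpos': array([-0.6055,  0.4601,  0.2885,  1.8362, -0.1698,  0.8537, -0.1078])}
offset [-0.9958, -0.2692, -0.0322] dr [0.0099, 0.0005, -0.4281] rows>=5.2
top fountain_pen 0.51 [0.606 0.204 0.012]
top ball_pen 0.64 [ 0.657 -0.542  0.012]
top wax_stick 0.45 [0.615 0.199 0.012]
top case 0.84 [ 0.487 -0.456  0.02 ] ((484.4413757324219, -458.2985534667969), (60.31652069091797, 157.7364501953125), 86.70346069335938)
scene ball_pen 0.48 [ 0.661 -0.548  0.012]
scene case 0.94 [ 0.484 -0.46   0.02 ] ((480.8799743652344, -459.55389404296875), (71.72225189208984, 164.94976806640625), 85.3111572265625)
```

Emit:
play_rows:
  commands:
    - {"offset": [-0.16, -0.04, -0.03], "dr": [0.01, 0, -0.08]}
    - {"offset": [-0.33, -0.09, -0.03], "dr": [0.01, 0, -0.17]}
    - {"offset": [-0.5, -0.14, -0.03], "dr": [0.01, 0, -0.26]}
    - {"offset": [-0.67, -0.18, -0.03], "dr": [0.01, 0, -0.34]}
    - {"offset": [-0.84, -0.23, -0.03], "dr": [0.01, 0, -0.428]}
    - {"offset": [-0.996, -0.269, -0.03], "dr": [0.01, 0, -0.428]}
    - {"offset": [-0.996, -0.269, -0.03], "dr": [0.01, 0, -0.428]}

```text
clock: 36.2
tcp_pos: [0.5566, -0.0673, 0.2339]
orientation: [-1.191, -2.901, 0.016]
force: [-0.4, 0.1, 0.2]
opening: 0.0191
grasp_force: 0.0
```

```bash
python3 -c "
from h import *
o=st()
go(([.51,-.29,.24],Rt(1.51)),([.483,-.457,.24],Rt(1.51)))"
```

```text
{'clock': np.float64(36.2), 'tcp_pos': array([ 0.5566, -0.0673,  0.2339]), 'orientation': array([-1.1911, -2.9007,  0.0158]), 'force': array([-0.3684,  0.1105,  0.2114]), 'opening': np.float64(0.0191), 'grasp_force': np.float64(0.0), 'qpos': array([-0.0869,  0.3803,  0.139 ,  1.9556, -0.0602,  0.8188,  0.8754])}
offset [-0.4935, -0.7649, -0.0166] dr [-0.0067, -0.0036, -0.4574] rows>=4.8
offset [-0.8861, -1.316, -0.0108] dr [-0.0067, -0.0036, -0.4574] rows>=7.9
```

Emit:
play_rows:
  commands:
    - {"offset": [-0.1, -0.15, -0.01], "dr": [0, 0, -0.09]}
    - {"offset": [-0.2, -0.3, -0.01], "dr": [0, 0, -0.18]}
    - {"offset": [-0.3, -0.45, -0.01], "dr": [0, 0, -0.27]}
    - {"offset": [-0.4, -0.6, -0.01], "dr": [-0.003, -0.002, -0.36]}
    - {"offset": [-0.5, -0.74, -0.01], "dr": [-0.007, -0.004, -0.457]}
    - {"offset": [-0.6, -0.89, -0.01], "dr": [-0.007, -0.004, -0.457]}
    - {"offset": [-0.67, -1, -0.01], "dr": [-0.007, -0.004, -0.457]}
    - {"offset": [-0.67, -1, -0.01], "dr": [-0.007, -0.004, -0.457]}
  claw: 85

```text
clock: 37.0
tcp_pos: [0.5019, -0.3617, 0.2376]
orientation: [0.094, 3.14, 0.002]
force: [-0.0, 0.6, 0.6]
opening: 0.085
grasp_force: 0.0
```

```bash
python3 -c "
from h import *
o=st()
for cam in ('top','scene'):
  c=capture(cam)
  for d in cut_out('glasses_case',cam)[:1]:
    print(cam,'case',d['confidence'],ray(c,d['point'],.02).round(3),rect(c,d['pixels'],.02))
go(([.483,-.457,.14],Rt(1.51)),([.483,-.457,.05],Rt(1.51)),([.483,-.457,-.014],Rt(1.51)))"
```

```text
{'clock': np.float64(37.0), 'tcp_pos': array([ 0.5019, -0.3617,  0.2376]), 'orientation': array([9.4300e-02, 3.1399e+00, 1.5000e-03]), 'force': array([-0.0158,  0.6499,  0.6089]), 'opening': np.float64(0.085), 'grasp_force': np.float64(0.0), 'qpos': array([ 5.3710e-01,  4.4230e-01, -5.3000e-03,  1.8247e+00,  1.7000e-03,
        8.7490e-01,  2.0419e+00])}
scene case 0.79 [ 0.475 -0.457  0.02 ] ((479.9767761230469, -458.75067138671875), (77.55332946777344, 166.30575561523438), 86.15784454345703)
offset [0.0662, -0.4148, 0.39] dr [0.0026, 0.0007, 0.0062] rows>=2.9
offset [0.0666, -0.4163, 0.75] dr [0.0026, 0.0007, 0.0062] rows>=4.3
offset [0.0669, -0.4173, 1.006] dr [0.0026, 0.0007, 0.0062] rows>=5.5
```

Emit:
play_rows:
  commands:
    - {"offset": [0.02, -0.13, 0.05], "dr": [0.003, 0.001, 0.006]}
    - {"offset": [0.05, -0.3, 0.12], "dr": [0.003, 0.001, 0.006]}
    - {"offset": [0.067, -0.416, 0.25], "dr": [0.003, 0.001, 0.006]}
    - {"offset": [0.067, -0.416, 0.39], "dr": [0.003, 0.001, 0.006]}
    - {"offset": [0.067, -0.416, 0.5], "dr": [0.003, 0.001, 0.006]}
    - {"offset": [0.067, -0.416, 0.6], "dr": [0.003, 0.001, 0.006]}
    - {"offset": [0.067, -0.416, 0.68], "dr": [0.003, 0.001, 0.006]}
    - {"offset": [0.067, -0.416, 0.72], "dr": [0.003, 0.001, 0.006]}
    - {"offset": [0.067, -0.416, 0.72], "dr": [0.003, 0.001, 0.006]}

```text
clock: 38.1
tcp_pos: [0.4825, -0.4571, 0.0568]
orientation: [-0.095, -3.139, -0.0]
force: [0.2, -0.2, 0.3]
opening: 0.0849
grasp_force: 0.0
```

```bash
python3 -c "
from h import *
o=st()
c=shot('scene','case',crop=(100,200,260,320),scale=4)
go(([.483,-.457,.02],Rt(1.51)),([.483,-.457,-.012],Rt(1.51)))"
```

```text
{'clock': np.float64(38.1), 'tcp_pos': array([ 0.4825, -0.4571,  0.0568]), 'orientation': array([-0.0946, -3.1385, -0.    ]), 'force': array([ 0.1636, -0.1598,  0.331 ]), 'opening': np.float64(0.0849), 'grasp_force': np.float64(0.0), 'qpos': array([ 0.6747,  0.7093, -0.0032,  1.8551,  0.0056,  0.5785,  2.178 ])}
offset [-0.0008, 0.0038, 0.152] dr [-0.0007, -0.0003, 0.0001] rows>=0.8
offset [-0.0008, 0.0039, 0.28] dr [-0.0007, -0.0003, 0.0001] rows>=1.4
```

View pics/case.png

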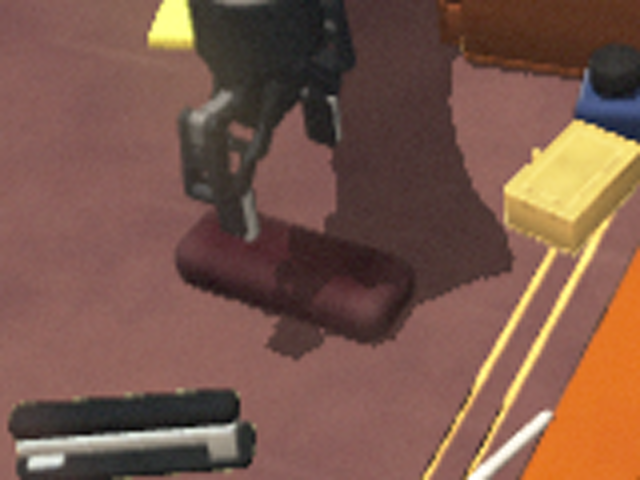

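The fingers straddle the case, with tips at (245,235) and (325,130) and the case centred near (295,275). Descend and grip.

Emit:
play_rows:
  commands:
    - {"offset": [0, 0.004, 0.07], "dr": [0, 0, 0]}
    - {"offset": [0, 0.004, 0.14], "dr": [0, 0, 0]}
    - {"offset": [0, 0.004, 0.2], "dr": [0, 0, 0]}
    - {"offset": [0, 0.004, 0.25], "dr": [0, 0, 0]}
    - {"offset": [0, 0.004, 0.28], "dr": [0, 0, 0]}
    - {"offset": [0, 0.004, 0.28], "dr": [0, 0, 0]}

```text
clock: 38.75
tcp_pos: [0.4819, -0.4578, -0.0128]
orientation: [-0.098, -3.139, 0.002]
force: [-0.1, 0.0, -0.4]
opening: 0.0849
grasp_force: 0.0
```

Emit:
play_rows:
  commands:
    - {"offset": [0, 0, 0], "dr": [0, 0, 0]}
    - {"offset": [0, 0, 0], "dr": [0, 0, 0]}
    - {"offset": [0, 0, 0], "dr": [0, 0, 0]}
    - {"offset": [0, 0, 0], "dr": [0, 0, 0]}
    - {"offset": [0, 0, 0], "dr": [0, 0, 0]}
    - {"offset": [0, 0, 0], "dr": [0, 0, 0]}
  claw: 40
  newtons: 60

```text
clock: 39.35
tcp_pos: [0.4825, -0.4584, -0.0108]
orientation: [0.098, 3.139, -0.004]
force: [-0.7, 0.7, 5.6]
opening: 0.0556
grasp_force: 64.2
```

Emit:
play_rows:
  commands:
    - {"offset": [0, 0, -0.08], "dr": [0, 0, 0]}
    - {"offset": [0, 0, -0.2], "dr": [0, 0, 0]}
    - {"offset": [0, 0, -0.35], "dr": [0, 0, 0]}
    - {"offset": [0, 0, -0.5], "dr": [0, 0, 0]}
    - {"offset": [0, 0, -0.66], "dr": [0, 0, 0]}
    - {"offset": [0, 0, -0.82], "dr": [0, 0, 0]}
    - {"offset": [0, 0, -0.96], "dr": [0, 0, 0]}
    - {"offset": [0, 0, -0.98], "dr": [0, 0, 0]}
    - {"offset": [0, 0, -0.98], "dr": [0, 0, 0]}

```text
clock: 40.25
tcp_pos: [0.4824, -0.4579, 0.2345]
orientation: [0.098, 3.138, -0.005]
force: [0.5, 1.2, -1.9]
opening: 0.0555
grasp_force: 64.3
```

```bash
python3 -c "
from h import *
o=st()
go(([.52,-.26,.245],Rt(1.2)))
go(([.555,-.06,.245],Rt(.75)),cur=(np.array([.52,-.26,.245]),Rt(1.2)))"
```

```text
{'clock': np.float64(40.25), 'tcp_pos': array([ 0.4824, -0.4579,  0.2345]), 'orientation': array([ 0.0976,  3.1381, -0.0054]), 'force': array([ 0.4626,  1.2336, -1.85  ]), 'opening': np.float64(0.0555), 'grasp_force': np.float64(64.3243), 'qpos': array([ 6.6970e-01,  5.0100e-01,  5.3000e-03,  1.7254e+00, -1.3000e-03,
        9.1150e-01,  2.1837e+00])}
offset [-0.1009, 0.7991, -0.0445] dr [-0.0019, 0.0017, 0.1965] rows>=4.0
offset [0.1594, 0.7964, 0.0] dr [0.0, 0.0, 0.2865] rows>=4.1
```

Emit:
play_rows:
  commands:
    - {"offset": [-0.02, 0.12, -0.04], "dr": [0, 0, 0.03]}
    - {"offset": [-0.04, 0.26, -0.04], "dr": [0, 0, 0.07]}
    - {"offset": [-0.06, 0.42, -0.04], "dr": [0, 0, 0.11]}
    - {"offset": [-0.08, 0.58, -0.04], "dr": [0, 0, 0.15]}
    - {"offset": [-0.1, 0.74, -0.04], "dr": [0, 0, 0.197]}
    - {"offset": [-0.1, 0.8, -0.04], "dr": [0, 0, 0.197]}

```text
clock: 40.85
tcp_pos: [0.5198, -0.2544, 0.2408]
orientation: [-0.576, -3.085, -0.001]
force: [-0.0, -0.1, -2.2]
opening: 0.0557
grasp_force: 64.3
```

Emit:
play_rows:
  commands:
    - {"offset": [0.03, 0.12, 0], "dr": [0, 0, 0.04]}
    - {"offset": [0.05, 0.26, 0], "dr": [0, 0, 0.1]}
    - {"offset": [0.08, 0.42, 0], "dr": [0, 0, 0.16]}
    - {"offset": [0.12, 0.58, 0], "dr": [0, 0, 0.22]}
    - {"offset": [0.15, 0.72, 0], "dr": [0, 0, 0.286]}
    - {"offset": [0.16, 0.8, 0], "dr": [0, 0, 0.286]}

```text
clock: 41.45
tcp_pos: [0.5542, -0.0553, 0.2407]
orientation: [-1.252, -2.879, 0.004]
force: [-0.2, 0.6, -0.9]
opening: 0.0556
grasp_force: 64.3
```

```bash
python3 -c "
from h import *
o=st()
go((bx(.028,0,.17),Rt(PS)))"
```

```text
{'clock': np.float64(41.45), 'tcp_pos': array([ 0.5542, -0.0553,  0.2407]), 'orientation': array([-1.2522, -2.8789,  0.0036]), 'force': array([-0.1989,  0.5892, -0.8966]), 'opening': np.float64(0.0556), 'grasp_force': np.float64(64.3267), 'qpos': array([-0.1104,  0.3657,  0.1456,  1.9598, -0.069 ,  0.8237,  0.8231])}
offset [0.4375, 1.0597, 0.2802] dr [-0.002, -0.0001, 0.3955] rows>=5.9
```

Emit:
play_rows:
  commands:
    - {"offset": [0.06, 0.15, 0], "dr": [0, 0, 0.06]}
    - {"offset": [0.13, 0.3, 0], "dr": [0, 0, 0.13]}
    - {"offset": [0.2, 0.47, 0], "dr": [0, 0, 0.2]}
    - {"offset": [0.27, 0.64, 0], "dr": [0, 0, 0.28]}
    - {"offset": [0.34, 0.81, 0], "dr": [0, 0, 0.36]}
    - {"offset": [0.42, 0.96, 0.05], "dr": [0, 0, 0.395]}
    - {"offset": [0.437, 1, 0.15], "dr": [-0.002, 0, 0.395]}
    - {"offset": [0.437, 1, 0.25], "dr": [-0.002, 0, 0.395]}
    - {"offset": [0.437, 1, 0.25], "dr": [-0.002, 0, 0.395]}

```text
clock: 42.35
tcp_pos: [0.6604, 0.1911, 0.174]
orientation: [-2.07, -2.361, 0.01]
force: [-0.4, -1.0, -1.9]
opening: 0.0553
grasp_force: 64.3
```

```bash
python3 -c "
from h import *
o=st()
c=capture('scene')
for d in cut_out('glasses_case','scene')[:1]:
  print('case',d['confidence'],ray(c,d['point'],.2).round(3),rect(c,d['pixels'],.2))
go((bx(.028,0,.08),Rt(PS)),(bx(.028,0,-.002),Rt(PS)))"
```

```text
{'clock': np.float64(42.35), 'tcp_pos': array([0.6604, 0.1911, 0.174 ]), 'orientation': array([-2.0705, -2.3609,  0.0104]), 'force': array([-0.4203, -1.0289, -1.8941]), 'opening': np.float64(0.0553), 'grasp_force': np.float64(64.3053), 'qpos': array([-0.532 ,  0.6059,  0.2651,  1.7322, -0.1994,  0.8365, -0.046 ])}
case 0.93 [0.65  0.186 0.2  ] ((655.96044921875, 202.01962280273438), (57.043601989746094, 210.4707794189453), 11.39655876159668)
offset [0.0539, 0.0487, 0.3932] dr [0.0001, 0.0014, -0.0001] rows>=2.0
offset [0.0546, 0.0486, 0.7212] dr [0.0001, 0.0014, -0.0001] rows>=3.6
```

Emit:
play_rows:
  commands:
    - {"offset": [0.054, 0.049, 0.05], "dr": [0, 0.001, 0]}
    - {"offset": [0.054, 0.049, 0.1], "dr": [0, 0.001, 0]}
    - {"offset": [0.054, 0.049, 0.2], "dr": [0, 0.001, 0]}
    - {"offset": [0.054, 0.049, 0.3], "dr": [0, 0.001, 0]}
    - {"offset": [0.054, 0.049, 0.4], "dr": [0, 0.001, 0]}
    - {"offset": [0.054, 0.049, 0.5], "dr": [0, 0.001, 0]}
    - {"offset": [0.054, 0.049, 0.56], "dr": [0, 0.001, 0]}
    - {"offset": [0.054, 0.049, 0.62], "dr": [0, 0.001, 0]}
    - {"offset": [0.054, 0.049, 0.68], "dr": [0, 0.001, 0]}
    - {"offset": [0.054, 0.049, 0.68], "dr": [0, 0.001, 0]}

```text
clock: 43.45
tcp_pos: [0.6732, 0.2062, 0.0075]
orientation: [-2.073, -2.36, -0.0]
force: [0.3, 0.8, -1.8]
opening: 0.0555
grasp_force: 64.3
```

```bash
python3 -c "
from h import *
o=st()
go((bx(.028,0,-.002),Rt(PS)))"
```

```text
{'clock': np.float64(43.45), 'tcp_pos': array([0.6732, 0.2062, 0.0075]), 'orientation': array([-2.0729e+00, -2.3604e+00, -4.0000e-04]), 'force': array([ 0.2582,  0.7935, -1.769 ]), 'opening': np.float64(0.0555), 'grasp_force': np.float64(64.3019), 'qpos': array([-0.4942,  0.8198,  0.1902,  1.7845, -0.2629,  0.5619, -0.01  ])}
offset [-0.004, -0.0003, 0.0379] dr [0.0, -0.0002, 0.0003] rows>=0.2
```

Emit:
play_rows:
  commands:
    - {"offset": [-0.004, 0, 0.012], "dr": [0, 0, 0]}
    - {"offset": [-0.004, 0, 0.024], "dr": [0, 0, 0]}
    - {"offset": [-0.004, 0, 0.036], "dr": [0, 0, 0]}
    - {"offset": [-0.004, 0, 0.036], "dr": [0, 0, 0]}

```text
clock: 43.85
tcp_pos: [0.6755, 0.2055, 0.0032]
orientation: [2.072, 2.358, 0.008]
force: [-5.5, -1.8, 15.5]
opening: 0.0554
grasp_force: 72.9
```

Emit:
play_rows:
  commands:
    - {"offset": [0, 0, 0], "dr": [0, 0, 0]}
    - {"offset": [0, 0, 0], "dr": [0, 0, 0]}
    - {"offset": [0, 0, -0.01], "dr": [0, 0, 0]}
    - {"offset": [0, 0, -0.05], "dr": [0, 0, 0]}
    - {"offset": [0, 0, -0.15], "dr": [0, 0, 0]}
    - {"offset": [0, 0, -0.3], "dr": [0, 0, 0]}
    - {"offset": [0, 0, -0.45], "dr": [0, 0, 0]}
    - {"offset": [0, 0, -0.6], "dr": [0, 0, 0]}
    - {"offset": [0, 0, -0.7], "dr": [0, 0, 0]}
    - {"offset": [0, 0, -0.7], "dr": [0, 0, 0]}
  claw: 63

```text
clock: 44.85
tcp_pos: [0.6768, 0.2058, 0.181]
orientation: [2.07, 2.356, 0.016]
force: [-0.1, -0.1, 0.2]
opening: 0.0633
grasp_force: 0.0
```

```bash
python3 -c "
from h import *
o=st()
go(([.60,.40,.17],Rt(.128)),([.5478,.4113,.17],Rt(.128)))"
```

```text
{'clock': np.float64(44.85), 'tcp_pos': array([0.6768, 0.2058, 0.181 ]), 'orientation': array([2.0699, 2.3562, 0.0156]), 'force': array([-0.0901, -0.0648,  0.2362]), 'opening': np.float64(0.0633), 'grasp_force': np.float64(0.0), 'qpos': array([-0.5419,  0.6149,  0.2683,  1.6928, -0.2055,  0.8501, -0.0569])}
offset [0.8099, -0.2048, 0.0438] dr [0.007, -0.0016, 0.0008] rows>=4.2
offset [0.8816, -0.4061, 0.0418] dr [0.007, -0.0016, 0.0008] rows>=4.9
```

Emit:
play_rows:
  commands:
    - {"offset": [0.15, -0.06, 0], "dr": [0.007, -0.002, 0.001]}
    - {"offset": [0.32, -0.14, 0], "dr": [0.007, -0.002, 0.001]}
    - {"offset": [0.5, -0.22, 0.01], "dr": [0.007, -0.002, 0.001]}
    - {"offset": [0.66, -0.3, 0.02], "dr": [0.007, -0.002, 0.001]}
    - {"offset": [0.8, -0.37, 0.03], "dr": [0.007, -0.002, 0.001]}
    - {"offset": [0.88, -0.406, 0.04], "dr": [0.007, -0.002, 0.001]}
    - {"offset": [0.882, -0.406, 0.042], "dr": [0.007, -0.002, 0.001]}
    - {"offset": [0.882, -0.406, 0.042], "dr": [0.007, -0.002, 0.001]}
  claw: 40

```text
clock: 45.65
tcp_pos: [0.5448, 0.411, 0.1646]
orientation: [-2.071, -2.358, 0.013]
force: [-0.1, -0.9, 0.9]
opening: 0.0402
grasp_force: 0.0
```

```bash
python3 - <<'E'
from h import *
o=st()
go(([.5478,.4113,.08],Rt(.128)),([.5478,.4113,.0165],Rt(.128)))
a=shot('top'); b=shot('scene')
for n in ('wax_stick','ball_pen','fountain_pen','glasses_case'):
  for cam,c in (('top',a),('scene',b)):
    for d in find_in(n,cam)[:2]: print(cam,n,np.round(d['confidence'],2),(M2.T@(ray(c,d['point'],.02)[:2]-C)).round(3))
p=cv2.resize(a['pixels'][150:225,108:195],None,fx=5,fy=5,interpolation=cv2.INTER_CUBIC)
q=cv2.resize(b['pixels'][90:180,265:345],(333,375),interpolation=cv2.INTER_CUBIC)
cv2.imwrite('pics/fin.png',cv2.hconcat([p,q])[:,:,::-1])
E
```

```text
{'clock': np.float64(45.65), 'tcp_pos': array([0.5448, 0.411 , 0.1646]), 'orientation': array([-2.0715, -2.3575,  0.0126]), 'force': array([-0.0518, -0.9479,  0.8975]), 'opening': np.float64(0.0402), 'grasp_force': np.float64(0.0), 'qpos': array([-0.904 ,  0.6127,  0.2783,  1.7511, -0.2209,  0.8171, -0.3915])}
offset [0.0005, 0.015, 0.3384] dr [-0.0052, 0.0018, 0.0006] rows>=1.7
offset [0.0013, 0.017, 0.5924] dr [-0.0052, 0.0018, 0.0006] rows>=3.0
top ball_pen 0.64 [-0.031  0.002]
top ball_pen 0.61 [-0.098 -0.765]
scene ball_pen 0.46 [-0.087 -0.768]
scene ball_pen 0.16 [0.028 0.066]
top fountain_pen 0.63 [-0.049 -0.002]
top fountain_pen 0.52 [-0.005  0.004]
top glasses_case 0.67 [0.031 0.003]
scene glasses_case 0.77 [0.017 0.044]
```

View pics/fin.png

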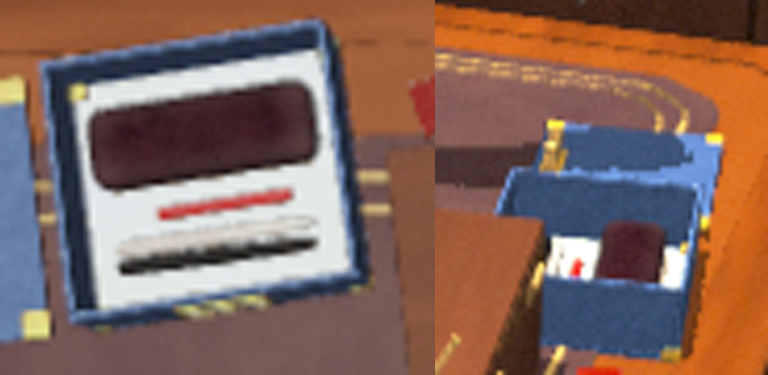

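The left half shows the case at (205,135), the wax stick at (225,204) and both pens at (220,245), all flat inside the box. I clear the arm from above the lid to measure where it lies for a good refit.

Emit:
play_rows:
  commands:
    - {"offset": [-0.15, 0, -0.06], "dr": [0, 0, 0]}
    - {"offset": [-0.33, 0, -0.12], "dr": [0, 0, 0]}
    - {"offset": [-0.5, 0, -0.16], "dr": [0, 0, 0]}
    - {"offset": [-0.68, 0, -0.16], "dr": [0, 0, 0]}
    - {"offset": [-0.85, 0, -0.16], "dr": [0, 0, 0]}
    - {"offset": [-1, 0, -0.16], "dr": [0, 0, 0]}
    - {"offset": [-1, 0, -0.16], "dr": [0, 0, 0]}

```text
clock: 46.85
tcp_pos: [0.578, 0.1562, 0.2061]
orientation: [-2.084, -2.349, 0.014]
force: [-0.2, 0.5, -0.2]
opening: 0.0398
grasp_force: 0.0
```

```bash
cat > lidfit.py <<'E'
from h import *
from scipy.optimize import minimize
def lidfit(c,z,x0,roi=None):
    g=cv2.cvtColor(c['pixels'],cv2.COLOR_RGB2HSV); blue=((g[...,0]>95)&(g[...,0]<130)&(g[...,1]>70)&(g[...,2]>70))|((g[...,0]>18)&(g[...,0]<35)&(g[...,1]>80)&(g[...,2]>150))
    ex=cv2.GaussianBlur(blue.astype(np.float32),(0,0),1.0)
    def f(p,show=False):
        m=R.from_euler('z',p[2]).as_matrix()[:2,:2]; s=0
        def samp(a,b):
            q=[proj(c,[*(np.array(p[:2])+m@v),z]) for v in zip(a,b)]; q=np.array(q,np.float32)
            return cv2.remap(ex,q[:,0].copy(),q[:,1].copy(),cv2.INTER_LINEAR).ravel()
        t=np.linspace(-.9,.9,40); o=np.ones(40)
        for k,sg in ((1.06,-1),(.94,1)):
            # offset of ~5 mm outside / inside along each edge
            d=.0055*(1 if sg<0 else -1)
            for a,b in ((o*(.0895+d),t*.097),(-o*(.0895+d),t*.097),(t*.0895,o*(.097+d)),(t*.0895,-o*(.097+d))): s+=sg*samp(a,b).mean()
        return -s
    r=minimize(f,x0,method='Nelder-Mead',options=dict(initial_simplex=np.array(x0)+np.array([[0,0,0],[.006,0,0],[0,.006,0],[0,0,.04]]),xatol=1e-5,fatol=1e-5))
    return r.x,r.fun
E
python3 - <<'E'
from lidfit import *
st()
c0=capture('top')
# initial picture top0 (x1.5) -> back to 1x for the seated lid
im=cv2.imread('pics/top0.png')[:,:,::-1]; c1=dict(c0); c1['pixels']=cv2.resize(np.ascontiguousarray(im),(512,384),interpolation=cv2.INTER_AREA)
print('seated',lidfit(c1,.076,[.6455,.2016,.129]))
print('desk',lidfit(c0,.016,[.619,.419,.129]))
for n in ('lid','lid_tab'):
  for d in cut_out(n,'top')[:1]: print(n,d['confidence'],rect(c0,d['pixels'],.016))
go(([.5478,.4113,.1],Rt(.128)))
E
```

```text
{'clock': np.float64(46.85), 'tcp_pos': array([0.578 , 0.1562, 0.2061]), 'orientation': array([-2.0836, -2.3493,  0.014 ]), 'force': array([-0.2444,  0.4927, -0.219 ]), 'opening': np.float64(0.0398), 'grasp_force': np.float64(0.0), 'qpos': array([-0.5665,  0.4688,  0.2983,  1.9093, -0.1817,  0.7981, -0.0504])}
seated (array([0.64212398, 0.20099779, 0.13051361]), np.float64(-3.12245774269104))
desk (array([0.61872449, 0.41944424, 0.12241113]), np.float64(-1.5863903760910034))
lid 0.95 ((614.7304077148438, 460.05059814453125), (181.36203002929688, 113.38871002197266), 6.985052108764648)
lid_tab 0.65 ((616.1398315429688, 461.36285400390625), (179.03431701660156, 110.27366638183594), 7.085306167602539)
offset [0.9984, 0.0136, 0.4199] dr [-0.0052, 0.0011, -0.0001] rows>=5.4
```

Emit:
play_rows:
  commands:
    - {"offset": [0.15, 0, 0], "dr": [-0.005, 0.001, 0]}
    - {"offset": [0.33, 0, 0], "dr": [-0.005, 0.001, 0]}
    - {"offset": [0.5, 0.005, 0.03], "dr": [-0.005, 0.001, 0]}
    - {"offset": [0.68, 0.01, 0.1], "dr": [-0.005, 0.001, 0]}
    - {"offset": [0.85, 0.012, 0.2], "dr": [-0.005, 0.001, 0]}
    - {"offset": [0.96, 0.013, 0.3], "dr": [-0.005, 0.001, 0]}
    - {"offset": [0.998, 0.014, 0.42], "dr": [-0.005, 0.001, 0]}
    - {"offset": [0.998, 0.014, 0.42], "dr": [-0.005, 0.001, 0]}
    - {"offset": [0.998, 0.014, 0.42], "dr": [-0.005, 0.001, 0]}

```text
clock: 47.9
tcp_pos: [0.5472, 0.4109, 0.0995]
orientation: [2.073, 2.36, -0.004]
force: [-0.0, -1.1, -0.1]
opening: 0.0401
grasp_force: 0.0
```

```bash
python3 -c "
from h import *
o=st()
go(([.5478,.4113,.05],Rt(.128)),([.5478,.4113,.0145],Rt(.128)))"
```

```text
{'clock': np.float64(47.9), 'tcp_pos': array([0.5472, 0.4109, 0.0995]), 'orientation': array([ 2.073 ,  2.3601, -0.004 ]), 'force': array([-0.0034, -1.0554, -0.0676]), 'opening': np.float64(0.0401), 'grasp_force': np.float64(0.0), 'qpos': array([-0.8838,  0.6874,  0.2497,  1.7957, -0.2473,  0.6916, -0.3674])}
offset [0.0015, 0.003, 0.198] dr [-0.0011, 0.0012, 0.0009] rows>=1.0
offset [0.0018, 0.0033, 0.34] dr [-0.0011, 0.0012, 0.0009] rows>=1.7
```

Emit:
play_rows:
  commands:
    - {"offset": [0.001, 0.003, 0.1], "dr": [-0.001, 0.001, 0.001]}
    - {"offset": [0.002, 0.003, 0.2], "dr": [-0.001, 0.001, 0.001]}
    - {"offset": [0.002, 0.003, 0.28], "dr": [-0.001, 0.001, 0.001]}
    - {"offset": [0.002, 0.003, 0.33], "dr": [-0.001, 0.001, 0.001]}
    - {"offset": [0.002, 0.003, 0.36], "dr": [-0.001, 0.001, 0.001]}
    - {"offset": [0.002, 0.003, 0.36], "dr": [-0.001, 0.001, 0.001]}

```text
clock: 48.5
tcp_pos: [0.5489, 0.4107, 0.01]
orientation: [2.077, 2.356, 0.002]
force: [-0.2, 0.2, -0.3]
opening: 0.0402
grasp_force: 0.0
```

Emit:
play_rows:
  commands:
    - {"offset": [0, 0, 0], "dr": [0, 0, 0]}
    - {"offset": [0, 0, 0], "dr": [0, 0, 0]}
    - {"offset": [0, 0, 0], "dr": [0, 0, 0]}
    - {"offset": [0, 0, 0], "dr": [0, 0, 0]}
    - {"offset": [0, 0, 0], "dr": [0, 0, 0]}
    - {"offset": [0, 0, 0], "dr": [0, 0, 0]}
  claw: 4
  newtons: 60

```text
clock: 49.1
tcp_pos: [0.5491, 0.4114, 0.0111]
orientation: [2.077, 2.357, 0.004]
force: [-1.5, -0.0, 6.1]
opening: 0.0103
grasp_force: 60.9
```

```bash
python3 -c "
from h import *
o=st(); p=np.array(o['tcp_pos']); T=R.from_rotvec(o['orientation']).as_matrix(); np.save('rg.npy',np.r_[p,o['orientation']])
S=p+[.0249,-.2188,.0595]; print(S)
go((p+[0,0,.13],T),(p+[.0249,-.2188,.13],T))"
```

```text
{'clock': np.float64(49.1), 'tcp_pos': array([0.5491, 0.4114, 0.0111]), 'orientation': array([2.0766, 2.3569, 0.0045]), 'force': array([-1.5407, -0.0206,  6.1292]), 'opening': np.float64(0.0103), 'grasp_force': np.float64(60.9211), 'qpos': array([-0.8505,  0.8004,  0.2004,  1.8312, -0.2842,  0.5349, -0.3379])}
[0.57395963 0.19262794 0.07057573]
offset [0.0008, 0.0012, -0.52] dr [0.0, 0.0, 0.0] rows>=2.6
offset [-0.8799, -0.0102, -0.5215] dr [0.0, 0.0, 0.0] rows>=5.1
```

Emit:
play_rows:
  commands:
    - {"offset": [0, 0, -0.1], "dr": [0, 0, 0]}
    - {"offset": [0, 0, -0.25], "dr": [0, 0, 0]}
    - {"offset": [0, 0, -0.4], "dr": [0, 0, 0]}
    - {"offset": [-0.05, 0, -0.52], "dr": [0, 0, 0]}
    - {"offset": [-0.2, 0, -0.52], "dr": [0, 0, 0]}
    - {"offset": [-0.38, -0.005, -0.52], "dr": [0, 0, 0]}
    - {"offset": [-0.56, -0.01, -0.52], "dr": [0, 0, 0]}
    - {"offset": [-0.73, -0.012, -0.52], "dr": [0, 0, 0]}
    - {"offset": [-0.85, -0.015, -0.52], "dr": [0, 0, 0]}
    - {"offset": [-0.88, -0.015, -0.52], "dr": [0, 0, 0]}

```text
clock: 50.1
tcp_pos: [0.5728, 0.1874, 0.1402]
orientation: [2.082, 2.351, 0.0]
force: [0.1, -0.6, -1.3]
opening: 0.0105
grasp_force: 59.9
```

```bash
python3 -c "
from lidfit import *
o=st()
T=R.from_rotvec(np.load('rg.npy')[3:]).as_matrix()
go(([.5727,.1925,.1],T),([.5727,.1925,.086],T),([.5727,.1925,.0706],T))"
```

```text
{'clock': np.float64(50.1), 'tcp_pos': array([0.5728, 0.1874, 0.1402]), 'orientation': array([2.0821e+00, 2.3505e+00, 5.0000e-04]), 'force': array([ 0.0687, -0.5702, -1.2678]), 'opening': np.float64(0.0105), 'grasp_force': np.float64(59.8973), 'qpos': array([-0.5782,  0.5499,  0.2468,  1.9634, -0.2102,  0.6516, -0.0778])}
offset [0.0206, 0.002, 0.1609] dr [-0.0007, 0.0016, -0.0034] rows>=0.8
offset [0.0206, 0.0019, 0.2169] dr [-0.0007, 0.0016, -0.0034] rows>=1.1
offset [0.0207, 0.0018, 0.2785] dr [-0.0007, 0.0016, -0.0034] rows>=1.4
```

Emit:
play_rows:
  commands:
    - {"offset": [0.02, 0.002, 0.05], "dr": [-0.001, 0.002, -0.003]}
    - {"offset": [0.02, 0.002, 0.1], "dr": [-0.001, 0.002, -0.003]}
    - {"offset": [0.02, 0.002, 0.15], "dr": [-0.001, 0.002, -0.003]}
    - {"offset": [0.02, 0.002, 0.19], "dr": [-0.001, 0.002, -0.003]}
    - {"offset": [0.02, 0.002, 0.21], "dr": [-0.001, 0.002, -0.003]}
    - {"offset": [0.02, 0.002, 0.21], "dr": [-0.001, 0.002, -0.003]}

```text
clock: 50.7
tcp_pos: [0.5717, 0.1975, 0.0859]
orientation: [-2.069, -2.361, -0.004]
force: [0.7, 0.7, -1.0]
opening: 0.0102
grasp_force: 59.8
```

```bash
python3 -c "
from lidfit import *
o=st()
T=R.from_rotvec(np.load('rg.npy')[3:]).as_matrix()
go(([.5727,.1925,.0706],T))
c=capture('top'); print(lidfit(c,.076+o['tcp_pos'][2]-.0706,[.643,.201,.129]))
for n in ('lid',):
  for d in cut_out(n,'top')[:1]: print(n,d['confidence'],rect(c,d['pixels'],.09))
"
```

```text
{'clock': np.float64(50.7), 'tcp_pos': array([0.5717, 0.1975, 0.0859]), 'orientation': array([-2.0692, -2.3613, -0.0043]), 'force': array([ 0.6724,  0.7231, -1.0191]), 'opening': np.float64(0.0102), 'grasp_force': np.float64(59.8415), 'qpos': array([-0.5627,  0.6259,  0.2066,  1.9933, -0.2403,  0.5438, -0.0563])}
offset [-0.0206, 0.0014, 0.0609] dr [-0.001, -0.0011, 0.0034] rows>=0.3
(array([0.64188683, 0.2011511 , 0.13597579]), np.float64(-2.1588282585144043))
lid 0.9 ((645.4262084960938, 205.24667358398438), (180.93019104003906, 191.49691772460938), 7.327084064483643)
```

Emit:
play_rows:
  commands:
    - {"offset": [-0.018, 0, 0], "dr": [-0.001, -0.001, 0.002]}
    - {"offset": [-0.018, 0, 0], "dr": [-0.001, -0.001, 0.002]}
    - {"offset": [-0.018, 0, 0.015], "dr": [-0.001, -0.001, 0.002]}
    - {"offset": [-0.018, 0, 0.028], "dr": [-0.001, -0.001, 0.002]}
    - {"offset": [-0.018, 0, 0.028], "dr": [-0.001, -0.001, 0.002]}

```text
clock: 51.3
tcp_pos: [0.5726, 0.1929, 0.0796]
orientation: [2.074, 2.359, 0.006]
force: [-0.2, -0.3, -1.6]
opening: 0.0105
grasp_force: 59.9
```

Emit:
play_rows:
  commands:
    - {"offset": [0, 0, 0.012], "dr": [0, 0, 0]}
    - {"offset": [0, 0, 0.022], "dr": [0, 0, 0]}
    - {"offset": [0, 0, 0.022], "dr": [0, 0, 0]}

```text
clock: 51.6
tcp_pos: [0.5727, 0.1929, 0.0741]
orientation: [2.074, 2.358, 0.006]
force: [-0.5, -0.4, -1.3]
opening: 0.0102
grasp_force: 59.9
```

Emit:
play_rows:
  commands:
    - {"offset": [0, 0, 0.006], "dr": [0, 0, 0]}
    - {"offset": [0, 0, 0.012], "dr": [0, 0, 0]}
    - {"offset": [0, 0, 0.012], "dr": [0, 0, 0]}

```text
clock: 51.9
tcp_pos: [0.5728, 0.1929, 0.0713]
orientation: [2.074, 2.358, 0.007]
force: [-0.1, 0.1, -0.5]
opening: 0.0108
grasp_force: 59.9
```

Emit:
play_rows:
  commands:
    - {"offset": [0, 0, 0.004], "dr": [0, 0, 0]}
    - {"offset": [0, 0, 0.004], "dr": [0, 0, 0]}

```text
clock: 52.1
tcp_pos: [0.573, 0.1929, 0.071]
orientation: [2.074, 2.358, 0.008]
force: [-0.6, -0.6, 3.8]
opening: 0.0099
grasp_force: 60.6
```

Contact is at 0.071, as expected for a seated lid. Release and rise.

Emit:
play_rows:
  commands:
    - {"offset": [0, 0, 0], "dr": [0, 0, 0]}
    - {"offset": [0, 0, 0], "dr": [0, 0, 0]}
    - {"offset": [0, 0, 0], "dr": [0, 0, 0]}
    - {"offset": [0, 0, -0.03], "dr": [0, 0, 0]}
    - {"offset": [0, 0, -0.1], "dr": [0, 0, 0]}
    - {"offset": [0, 0, -0.25], "dr": [0, 0, 0]}
    - {"offset": [0, 0, -0.4], "dr": [0, 0, 0]}
    - {"offset": [0, 0, -0.55], "dr": [0, 0, 0]}
    - {"offset": [0, 0, -0.6], "dr": [0, 0, 0]}
  claw: 40

```text
clock: 53.0
tcp_pos: [0.5739, 0.1927, 0.2249]
orientation: [2.073, 2.356, 0.015]
force: [-0.1, -0.2, 0.7]
opening: 0.04
grasp_force: 0.0
```

Emit:
play_rows:
  commands:
    - {"offset": [0.15, -0.05, 0], "dr": [0, 0, 0]}
    - {"offset": [0.33, -0.08, 0], "dr": [0, 0, 0]}
    - {"offset": [0.5, -0.1, 0], "dr": [0, 0, 0]}
    - {"offset": [0.68, -0.13, 0], "dr": [0, 0, 0]}
    - {"offset": [0.85, -0.17, 0], "dr": [0, 0, 0]}
    - {"offset": [1, -0.2, 0], "dr": [0, 0, 0]}
    - {"offset": [1, -0.2, 0], "dr": [0, 0, 0]}
    - {"offset": [1, -0.2, 0], "dr": [0, 0, 0]}

```text
clock: 53.8
tcp_pos: [0.49, 0.4348, 0.2204]
orientation: [2.072, 2.36, 0.006]
force: [1.4, 0.0, 0.2]
opening: 0.0397
grasp_force: 0.0
```

```bash
python3 - <<'E'
from lidfit import *
o=st()
c=capture('top'); print(lidfit(c,.076,[.6435,.2025,.129]))
im=cv2.imread('pics/top0.png')[:,:,::-1]; c1=dict(c); c1['pixels']=cv2.resize(np.ascontiguousarray(im),(512,384),interpolation=cv2.INTER_AREA)
print('start',lidfit(c1,.076,[.6435,.2025,.129]))
for d in cut_out('lid','top')[:1]: print(d['confidence'],rect(c,d['pixels'],.076))
s=capture('scene'); im=cv2.imread('pics/scene0.png')[:,:,::-1]
s1=cv2.resize(np.ascontiguousarray(im),(512,384),interpolation=cv2.INTER_AREA)
for n,z in (('lid_tab',.09),('box',.05)):
  for d in cut_out(n,'scene')[:1]: print(n,d['confidence'],d['point'],rect(s,d['pixels'],.1))
# residual shift of the box region between start and now
for nm,a,b,r in (('top',c1['pixels'],c['pixels'],(158,205,120,185)),('scene',s1,s['pixels'],(128,178,284,332))):
    f=lambda q:cv2.GaussianBlur(cv2.cvtColor(np.ascontiguousarray(q[r[0]:r[1],r[2]:r[3]]),cv2.COLOR_RGB2GRAY).astype(np.float32),(0,0),1)
    print(nm,cv2.phaseCorrelate(f(a),f(b)),np.abs(f(a)-f(b)).mean())
E
```

```text
{'clock': np.float64(53.8), 'tcp_pos': array([0.49  , 0.4348, 0.2204]), 'orientation': array([2.0716, 2.3603, 0.0058]), 'force': array([1.4027, 0.0256, 0.2282]), 'opening': np.float64(0.0397), 'grasp_force': np.float64(0.0), 'qpos': array([-0.9965,  0.5141,  0.2785,  1.7755, -0.1765,  0.8725, -0.5087])}
(array([0.6426809 , 0.20125701, 0.12241055]), np.float64(-3.1468801498413086))
start (array([0.64206692, 0.20076956, 0.1291402 ]), np.float64(-3.1235857009887695))
0.89 ((645.4724731445312, 200.4644775390625), (183.18138122558594, 196.7895965576172), 7.090148448944092)
lid_tab 0.59 [307.8, 144.0] ((656.7913208007812, 152.9724578857422), (168.3689422607422, 194.4416961669922), 7.463697910308838)
box 0.59 [306.4, 166.9] ((707.3655395507812, 8.024341583251953), (113.55265045166016, 108.59748840332031), 7.762682914733887)
top ((-0.13002373412410861, -0.017297732233515717), 0.9907116658157773) 1.2432767
scene ((0.061987427664440986, 0.00831720877769726), 1.008558610479037) 1.3240007
```

```bash
python3 -c "
from rig import *
print(sign_off())"
```

```text
the job is handed in; nothing more can be done
None
```

The job is handed in: both pens, the wax stick and the glasses case lie in the box, and the lid is back on within about 1 mm of its starting position; I never touched the ink bottle or seal, though I didn't re-measure them at the end, and the sign-off returned no verdict.

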